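# Scrub a machined cup and load the parts dryer

### The arm

A 6-joint arm with a two-finger parallel gripper is mounted at the origin on the work surface. World frame = base frame: x ahead of the robot, y to its left, z up, the work surface at z = 0. Lengths are in mm, angles in rad, forces in N, time in s.
With the tool pointing down it reaches from about 300 to 775 mm from the base axis. Payload 14.6 kg.
Tool frame: the origin (TCP) lies at the very end of the fingers, on their centre line; the grasp point (between the pads) lies manip.grasp_offset behind it (manip.grasp_offset is the distance from the TCP to the grasp point, in mm); z points along the fingers, y is the direction in which the jaws open and shut (so a half turn about z gives the same grasp; the last joint's range is limited). The gripper opens to 94 mm and grips with 3 to 60 N. Pads are 16 mm wide; open, the fingers measure 119 mm over their backs; the gripper's body (75 mm by 177 mm) begins 78 mm behind the grasp point.
Start: joints at [-1.39, 0.3, 1.521, -0, 1.321, -0.067], TCP at [134.893, -533.191, 205.446] pointing down, gripper open.
Joint ranges: [-3.03, 3.03], [-0.79, 2.21], [0.23, 2.52], [-1.04, 4.18], [0, 3.07], [-2.55, 2.55]. Speed limits (rad/s): [2.22, 2.22, 2.57, 3.14, 3.14, 3.14].

### API

Orientations are given as [roll, pitch, yaw] about the fixed x, y, z axes, in that order (R = Rz(yaw) Ry(pitch) Rx(roll)).
In Python, from cell import manip gives the robot as it stands.
- The arm moves only by the tool send_rows, never from a script. Its argument "commands" is a list of rows, each a list of 2 entries, a list of its own where there are three numbers: the shift along the tool's x, y, z in m, then the turn about the tool's z in rad. A call has exactly 8 rows; each row is the pose to reach, as a shift and turn from the pose commanded when the call began, along the tool's axes at that moment; what a row does not reach only later rows make up. A row lasts 1/12 s, in which the tool goes at most 41.7 mm and 7.16 degrees, less where a joint would pass 70% of its speed; a pose out of reach is approached as far as the arm can. A call with a gripper value outside its range is refused whole. "hand" is the closure, from -1 (fully open) to 1 (shut), so that 0 is half open, set as the call begins (left out, the last holds). The fingers move at their own pace and stop on an object; "force" is the grip in N (left out, the last holds). Time passes only in rows, so rows that repeat a pose let the fingers close, or fill a call up. It gives the time, the measured TCP pose, the force and the opening at its end, in the units of the state.
- manip.read_state(): the state, without advancing time (a new reading comes with each control period).
- manip.camera(name): name is "scene" or "top" or "wrist"; returns the picture (384x512x3 uint8, red, green, blue); there is no depth.
- manip.camera_model(name): a dict with "K" (3x3 intrinsics, pixels), "eye" and "attitude" of the camera in the world; the wrist camera has in their place "mount" (4x4, takes a point from camera to tool coordinates, whose origin is the TCP and whose axes are the flange's). Camera axes: x right, y down, z forward; pixel columns grow to the right and rows downward; lengths in mm; the calibration is good to about 2 mm. A picture is of the moment at which its call begins: read the wrist's pose just before it. camera_model takes no time and is no camera call.
- manip.sign_off(): hands the job in, once; it reports no verdict.
The state is a dict: "clock": time; "joints": joint angles; "qd": joint speeds; "effort": joint torques, N m; "eef_pos": TCP position; "eef_rot": TCP orientation; "wrist_force": force on the tool from outside, world axes, zero at the start; "moment": the same for the moment, N m; "finger_gap": finger opening in mm.
Only numpy, scipy, OpenCV 4.12 (cv2) and the standard library are available. Lean on these libraries where they do the work, as an engineer would, in place of code of your own. Each camera call takes 0.05 s, during which the arm holds its last target.

### The job

Dip the brush head briefly into the yellow pot, then scrub the copper bearing cup with two full strokes of the brush (down to the bottom of its bore, up to the rim, down to the bottom again) and hang the brush back upright in its stand. Then pull the dryer's drop-down door all the way open, stand the cup and every brass spacer upright on the rack inside, and push the door back up until it is fully shut. Leave the dial-indicator stand, the oil bottle and the spanner where they are.

Things in the scene. Friction and masses are not known exactly. Their poses are not given: they have to be found in the camera images.
- dryer: Fixed low parts dryer, 230 (x) x 340 (y) mm, white and grey, blue blower along its back. Origin under its base at table level; its own x axis points away from the door into the machine, y along the door. Behind the rack, from x = +7 mm, stands the heater housing, 100 mm high; from x = +75 mm the blower, 150 mm high. Side walls (|y| 160 to 170 mm) are at most 102 mm high.
- rack (a point): Middle of the rack (the dryer's inside floor, 15 mm above the table), axes as the dryer's. Free area +-32 mm in x, +-160 mm in y about this point; sill in front 10 mm higher than the rack. With the door open it is open above; parts standing anywhere in it (centre within 130 mm of the middle in y) clear the shutting door. Take parts with the fingers closing along the dryer's y.
- door (a joint): Drop-down door angle, rad: 0 = fully shut (panel leaning 45 degrees back over the rack), pi/4 = panel upright, 2.25 = fully open (stop; panel nearly level, reaching from the hinge towards the robot). Stiff hinge (0.13 N m friction, door 0.25 kg): it stays about where left, sinking open by itself when near level. May start a little ajar.
- door_hinge (a point): Middle of the door's hinge axis, at the bottom front of the dryer, 20 mm above the table; axis along the dryer's y. Dryer frame (-100, 0, 20) mm.
- door_handle (a point): Middle of the orange round handle bar, diameter 10, 220 mm long along the dryer's y, in the panel's plane, 155 mm from the hinge axis. Arms 14 mm wide at +-110 mm carry it; between them is a 30 mm gap from bar to panel edge: pinch it there from above. At door angle t: dryer x = -100 + 155 sin(pi/4 - t), z = 20 + 155 cos(pi/4 - t) mm. Panel 6 mm thick, 330 wide.
- stand: Fixed black upright tube, outer diameter 46, inner 38, height 85 mm, on a grey 60 mm square foot; origin: on its axis at table level, z up. The brush hangs in it, its collar on the rim, its tip 10 mm above the table.
- brush_tip (a point): Lower end of the brush head, on the brush's axis; its z axis points up along the handle. Brush (80 g): blue head diameter 24, from 0 to 45 mm above the tip; thin stem; black collar disc diameter 54 from 75 to 79 mm; orange round handle diameter 16 from 79 to 155 mm.
- brush_grip (a point): Middle of the brush's orange handle, 117 mm above the tip; take it here, any way round.
- pot_rim (a point): Centre of the mouth of the fixed yellow dip pot, 50 mm above the table: outer diameter 72, inner 64 mm, inner floor 5 mm above the table. To dip: lower the brush tip at least 20 mm below the rim.
- cup_center (a point): Centre (half-way up, 20 mm above its underside) of the loose copper-coloured bearing cup: outer diameter 50, bore 40, height 40 mm, floor 6 mm thick (bore floor 14 mm below this point, rim 20 mm above); z up, 0.2 kg; open at the top.
- spacer1_center (a point): Centre (14 mm above its underside) of a loose solid brass spacer, diameter 36, height 28 mm, with a dark dot on top; about 0.1 kg; z along its axis. Between 1 and 3 spacers are present.
- spacer2_center (a point): Centre (14 mm above its underside) of a loose solid brass spacer, diameter 36, height 28 mm, with a dark dot on top; about 0.1 kg; z along its axis. Between 1 and 3 spacers are present.
- spacer3_center (a point): Centre (14 mm above its underside) of a loose solid brass spacer, diameter 36, height 28 mm, with a dark dot on top; about 0.1 kg; z along its axis. Between 1 and 3 spacers are present.
- dial_stand: Bystander: loose dial-indicator stand on a 50 mm steel block, about 190 mm high, its dial 60 mm off to the side; origin under the block. Leave alone.
- oil_bottle: Bystander: loose white oil bottle, diameter 60, height 150 mm; origin under its centre. Leave alone.
- spanner: Bystander: loose spanner lying flat. Leave alone.
Not all that is in view belongs to the job. Leave any green or red look-alike of the part that bears brush_tip alone. Leave any grey look-alike of the part that bears cup_center alone.

How it is judged:
By the outcome, as a careful person would: the job done as asked, in the order asked, and still so for the second after the job is handed in, with the robot touching nothing.
Of spacer1, spacer2, spacer3 only 1 to 3 are there at a start; the rules pass over those that are not, and their reading is None.
At some moment in a run one of cup, spacer1, spacer2, spacer3 may be knocked a few centimetres aside while the robot is not near it.
It also fails if it takes over 210 s, if anything falls off the work surface, if the arm or the gripper's body presses on something with over 40 N, if the wrist force passes 120 N, or if a joint passes its speed limit or range.

## Working session

There is one attempt and no reset: what is moved stays moved. The work goes in short steps, Python scripts to look and compute and a tool call to move; the robot and the scene stay as the last step left them, time stands still between calls to the robot, and variables do not carry over. Pictures are saved under pics/ and viewed, and the job is handed in when it is done.

Besides the shell and the picture viewer there is one more tool, called after "Emit:" in YAML: its name, and indented under it one key for each argument. send_rows: Moves the arm, as the interface text tells. Its arguments: {"type":"object","properties":{"commands":{"type":"array","items":{"type":"array"}},"hand":{"type":"number"},"force":{"type":"number"}},"required":["commands"]}

```bash
ls; mkdir -p pics; python3 - <<'E'
from cell import manip
import cv2,numpy as np
np.set_printoptions(precision=3,suppress=True)
print(manip.read_state(), manip.grasp_offset)
for n in ["scene","top","wrist"]:
    print(n,manip.camera_model(n))
    im=manip.camera(n); cv2.imwrite(f"pics/{n}0.png",cv2.cvtColor(im,cv2.COLOR_RGB2BGR))
E
```

```text
pics
{'clock': 0.0, 'joints': array([-1.39 ,  0.3  ,  1.522, -0.   ,  1.321, -0.067]), 'qd': array([-0.002, -0.001, -0.001,  0.002,  0.002,  0.003]), 'effort': array([  0.003, -53.18 , -35.273,   0.071,   0.024,  -0.   ]), 'eef_pos': array([ 134.849, -532.937,  204.901]), 'eef_rot': array([-3.14 , -0.   ,  0.248]), 'wrist_force': array([1.09 , 0.907, 0.448]), 'moment': array([-0.015,  0.005,  0.02 ]), 'finger_gap': 93.99775771644508} 18.8
scene {'K': array([[354.616,   0.   , 256.456],
       [  0.   , 354.616, 188.87 ],
       [  0.   ,   0.   ,   1.   ]]), 'eye': array([ 909.522, -615.148, 1044.329]), 'attitude': array([-2.486,  0.013,  0.503])}
top {'K': array([[434.225,   0.   , 259.857],
       [  0.   , 434.225, 194.465],
       [  0.   ,   0.   ,   1.   ]]), 'eye': array([ 357.058,   29.629, 1487.13 ]), 'attitude': array([-3.013, -0.016, -1.546])}
wrist {'K': array([[338.183,   0.   , 255.839],
       [  0.   , 338.183, 187.746],
       [  0.   ,   0.   ,   1.   ]]), 'mount': array([[   0.   ,   -0.97 ,   -0.242,   70.455],
       [   1.   ,    0.   ,    0.   ,    0.581],
       [  -0.   ,   -0.242,    0.97 , -180.288],
       [   0.   ,    0.   ,    0.   ,    1.   ]])}
```

View pics/scene0.png

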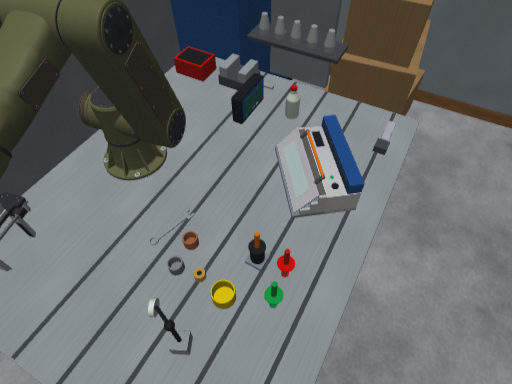

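View pics/top0.png

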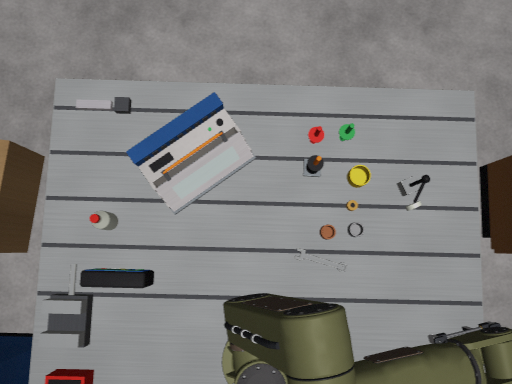

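View pics/wrist0.png

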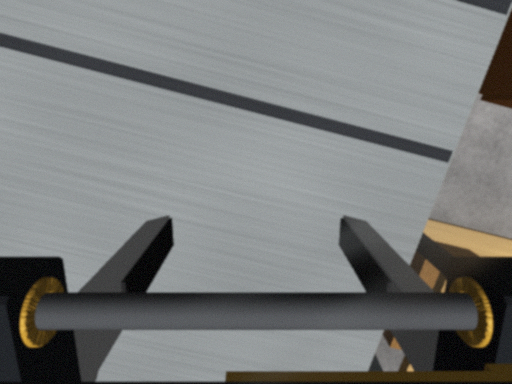

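```bash
cat > h.py <<'E'
import numpy as np,cv2
from scipy.spatial.transform import Rotation as R
from cell import manip
np.set_printoptions(precision=2,suppress=True)
def rot(a): return R.from_euler('xyz',a).as_matrix()
def cam(n,st=None):
    m=manip.camera_model(n)
    if n!='wrist': return np.array(m['K']),rot(m['attitude']),np.array(m['eye'])
    T=np.array(m['mount']); st=st or manip.read_state(); Rt=rot(st['eef_rot'])
    return np.array(m['K']),Rt@T[:3,:3],np.array(st['eef_pos'])+Rt@T[:3,3]
def px2z(c,u,v,z):
    K,A,e=c; d=A@np.linalg.solve(K,[u,v,1.]); return e+d*(z-e[2])/d[2]
def proj(c,P):
    K,A,e=c; q=K@(A.T@(np.array(P,float)-e)); return q[:2]/q[2]
def crop(im,x0,y0,x1,y1,s,name):
    c=cv2.resize(im[y0:y1,x0:x1],None,fx=s,fy=s,interpolation=cv2.INTER_CUBIC); cv2.imwrite('pics/'+name,c)
def shot(n,name):
    st=manip.read_state(); im=cv2.cvtColor(manip.camera(n),cv2.COLOR_RGB2BGR); cv2.imwrite('pics/'+name,im); return im,cam(n,st)
E
python3 - <<'E'
from h import *
t=cv2.imread('pics/top0.png'); crop(t,290,110,440,280,5,'ta.png') if 0 else crop(t,290,115,440,227,5,'ta.png')
crop(t,280,190,410,285,6,'tb.png'); crop(t,120,85,265,220,4,'tc.png')
s=cv2.imread('pics/scene0.png'); crop(s,260,100,380,220,5,'sc.png'); crop(s,140,200,320,335,4,'sa.png')
c=cam('top');print(proj(c,[0,0,0]),proj(c,[500,0,0]))
E
```

```text
[258.67 359.98] [262.38 208.74]
```

View pics/ta.png

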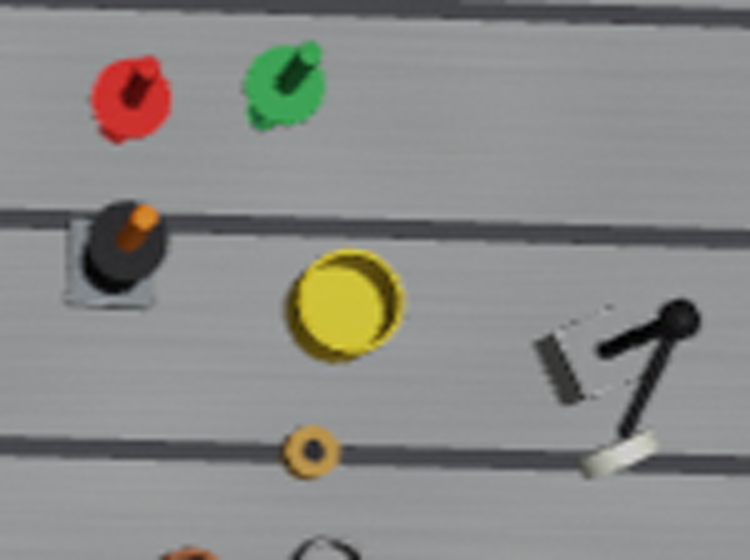

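View pics/tc.png

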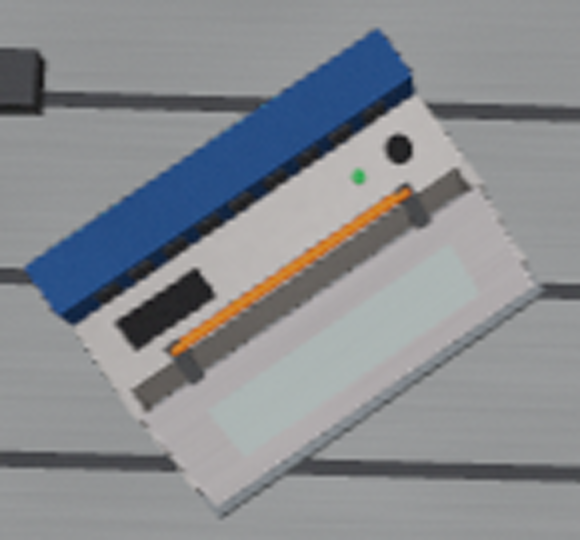

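View pics/sc.png

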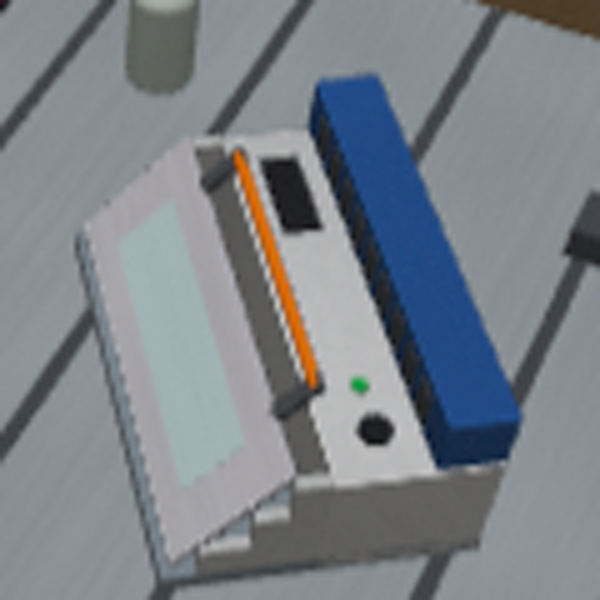

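View pics/sa.png

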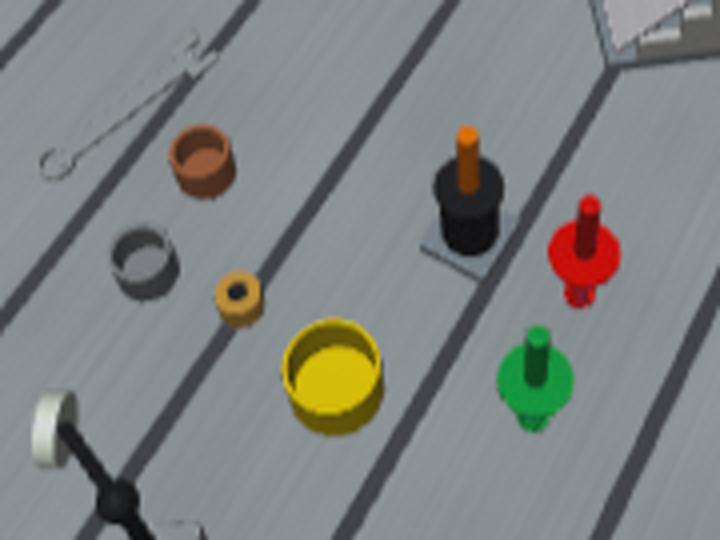

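View pics/tb.png

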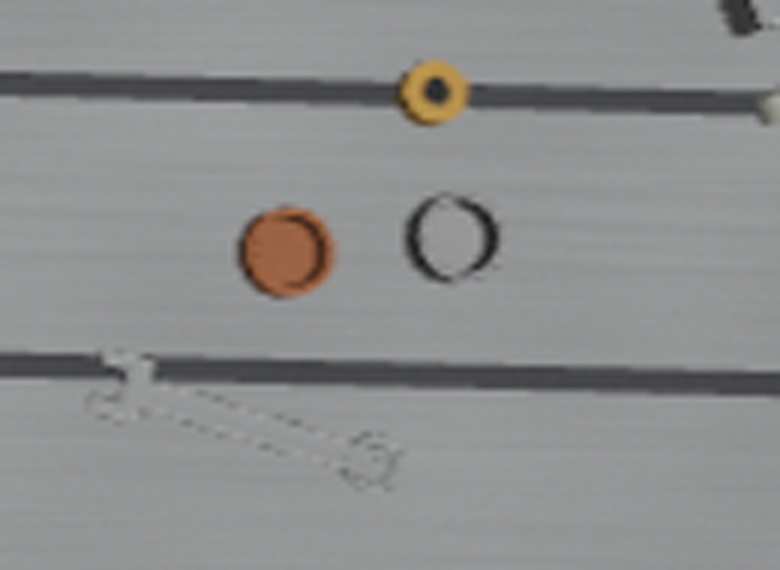

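```bash
python3 - <<'E'
from h import *
from scipy.optimize import least_squares
t=cam('top');s=cam('scene')
def tri(a,b):
    f=lambda P:np.r_[proj(t,P)-a,proj(s,P)-b]
    r=least_squares(f,[500,0,50]);return r.x,np.abs(r.fun).max()
o=lambda x0,y0,k,x,y:((x+.5)/k+x0-.5,(y+.5)/k+y0-.5)
ta=lambda x,y:o(290,115,5,x,y);tb=lambda x,y:o(280,190,6,x,y);tc=lambda x,y:o(120,85,4,x,y)
sa=lambda x,y:o(140,200,4,x,y);sc=lambda x,y:o(260,100,5,x,y)
for n,a,b,z in [('handletop',ta(146,215),sa(468,133),165),('collar',ta(127,245),sa(469,187),89),('pot',ta(350,303),sa(333,365),50),('cup',tb(288,251),sa(202,155),40),('spacer',tb(437,91),sa(238,292),28),('red',ta(148,65),sa(590,203),165),('green',ta(310,52),sa(538,335),165)]:
    print(n,*tri(a,b),px2z(t,*a,z),px2z(s,*b,z))
# dryer: params x,y,yaw,t
H=[(110,),( -110,)]
def model(p,q):
    x,y,w,th=p
    c,ss=np.cos(w),np.sin(w)
    return np.array([x+c*q[0]-ss*q[1],y+ss*q[0]+c*q[1],q[2]])
def handle(th,y): return (-100+155*np.sin(np.pi/4-th),y,20+155*np.cos(np.pi/4-th))
print('h',tri(tc(175,352),sc(237,155)),tri(tc(408,190),sc(317,385)))
# blower top corners
print('blow', tri(tc(377,30),sc(520,420)), tri(tc(27,268),sc(378,75)), tri(tc(72,318),sc(320,80)))
E
```

```text
handletop [ 649.75 -167.43  165.01] 0.43243551525984003 [ 648.56 -168.33  165.  ] [ 650.7 -166.6  165. ]
collar [ 648.2  -166.84   82.24] 0.6693299901477303 [ 644.86 -167.36   89.  ] [ 651.61 -168.65   89.  ]
pot [ 620.59 -323.61   43.64] 0.6722439151537571 [ 617.4  -323.78   50.  ] [ 623.96 -324.24   50.  ]
cup [ 427.77 -219.31   28.27] 0.43073343691949617 [ 426.12 -218.33   40.  ] [ 434.42 -223.01   40.  ]
spacer [ 520.66 -303.67   25.49] 0.4745875098324177 [ 519.06 -304.31   28.  ] [ 522.76 -303.54   28.  ]
red [ 748.81 -170.05  153.42] 0.2554345475876403 [ 744.63 -168.84  165.  ] [ 751.45 -175.36  165.  ]
green [ 760.69 -273.07  152.77] 0.2780383882198407 [ 756.11 -270.92  165.  ] [ 763.3  -277.29  165.  ]
h (array([594.31, 318.27, 133.66]), np.float64(0.5215093412459169)) (array([730.69, 139.79, 135.25]), np.float64(0.5590995642218672))
blow (array([859.16, 168.39, 143.03]), np.float64(0.3128822606668109)) (array([656.42, 435.24, 145.9 ]), np.float64(0.8004004952516084)) (array([618.88, 397.35, 153.37]), np.float64(2.003148830208545))
```

```bash
cat >> h.py <<'E'
def to(x,y,z,yaw=None):
    st=manip.read_state(); p=np.array(st['eef_pos']); Rt=rot(st['eef_rot'])
    d=Rt.T@(np.array([x,y,z])-p)/1000; a=st['eef_rot'][2]
    w=0 if yaw is None else -((yaw-a+np.pi)%(2*np.pi)-np.pi)
    print('at',p,np.array(st['eef_rot']),'-> d',np.round(d,4),'turn %.3f'%w,'F',st['wrist_force'],'gap %.1f t %.1f'%(st['finger_gap'],st['clock']))
E
python3 -c "
from h import *
to(649,-167,280)"
```

```text
at [ 134.84 -533.    205.03] [-3.14 -0.    0.25] -> d [ 0.59 -0.23 -0.07] turn 0.000 F [-0.54 -0.61 -0.04] gap 94.0 t 0.1
```

Emit:
send_rows:
  commands:
    - [[0.03, -0.011, -0.02], 0]
    - [[0.066, -0.026, -0.04], 0]
    - [[0.104, -0.041, -0.06], 0]
    - [[0.142, -0.056, -0.075], 0]
    - [[0.18, -0.07, -0.075], 0]
    - [[0.218, -0.085, -0.075], 0]
    - [[0.256, -0.1, -0.075], 0]
    - [[0.294, -0.115, -0.075], 0]
  hand: -0.1
  force: 30

```text
clock: 0.82
eef_pos: [390.0, -350.2, 280.5]
eef_rot: [3.141, -0.0, 0.248]
wrist_force: [0.0, -1.8, -0.1]
finger_gap: 51.5
```

Emit:
send_rows:
  commands:
    - [[0.038, -0.015, 0], 0]
    - [[0.076, -0.03, 0], 0]
    - [[0.114, -0.044, 0], 0]
    - [[0.152, -0.059, 0], 0]
    - [[0.19, -0.074, 0], 0]
    - [[0.228, -0.089, 0], 0]
    - [[0.266, -0.104, 0], 0]
    - [[0.294, -0.114, 0], 0]

```text
clock: 1.48
eef_pos: [647.6, -166.5, 279.7]
eef_rot: [-3.141, 0.001, 0.249]
wrist_force: [-0.6, -1.3, -0.8]
finger_gap: 51.8
```

```bash
python3 -c "
from h import *
im,c=shot('wrist','w1.png'); to(649,-167,280)
for p in [(649,-167,165),(649,-167,89)]: print(proj(c,p))
t,_=shot('top','t1.png')"
```

```text
at [ 649.95 -163.93  278.64] [-3.14  0.    0.25] -> d [-0.  0. -0.] turn 0.000 F [ 1.59  2.83 -0.39] gap 51.7 t 1.5
[256.04 182.99]
[256.03 167.38]
```

View pics/w1.png

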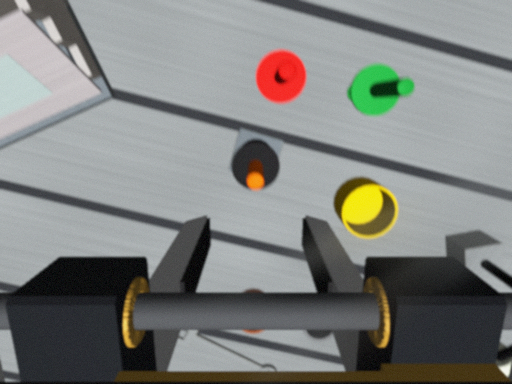

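View pics/t1.png

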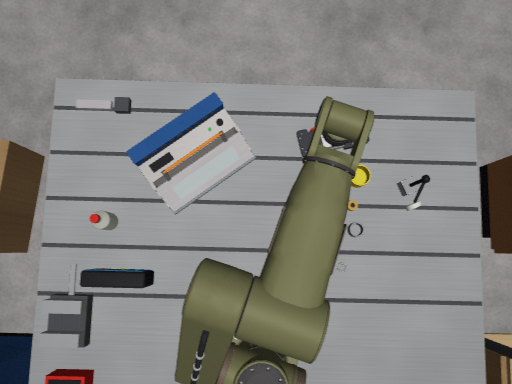

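```bash
python3 -c "
from h import *
im,c=shot('wrist','w2.png'); to(649,-167,109)
for p in [(649,-167,165),(649,-167,89)]: print(proj(c,p))
for o in [(0,0),(36,0),(-36,0),(0,36),(0,-36)]: print(proj(c,(620+o[0],-324+o[1],50)))
crop(im,220,130,420,260,4,'w2c.png')"
```

```text
at [ 646.63 -167.65  278.92] [-3.14  0.    0.25] -> d [0.   0.   0.17] turn 0.000 F [ 0.72 -0.48 -0.09] gap 51.7 t 1.6
[256.67 183.75]
[256.59 167.88]
[370.51 214.28]
[380.04 187.67]
[361.36 239.87]
[343.51 207.52]
[397.25 220.98]
```

View pics/w2c.png

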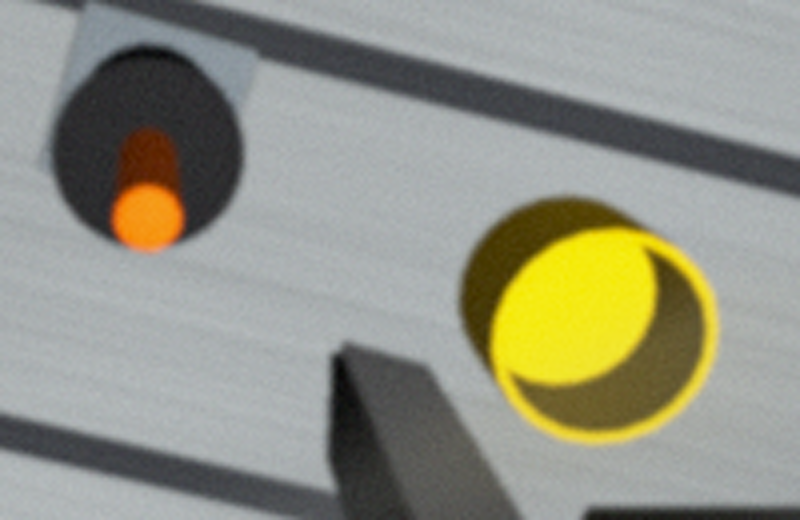

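```bash
python3 -c "
from h import *
to(649,-167,108.5)
manip.camera('top');to(649,-167,108.5);manip.camera('top');to(649,-167,108.5)"
```

```text
at [ 646.63 -167.65  278.92] [-3.14  0.    0.25] -> d [0.   0.   0.17] turn 0.000 F [ 0.72 -0.48 -0.09] gap 51.7 t 1.6
at [ 645.79 -168.79  279.52] [-3.14  0.    0.25] -> d [ 0.   -0.    0.17] turn 0.000 F [-0.8  -0.97 -0.09] gap 51.7 t 1.7
at [ 645.31 -169.53  280.08] [-3.14  0.    0.25] -> d [ 0.   -0.    0.17] turn 0.000 F [ 0.11 -0.2  -0.23] gap 51.7 t 1.7
```

Emit:
send_rows:
  commands:
    - [[0, 0, 0.02], 0]
    - [[0, 0, 0.04], 0]
    - [[0, 0, 0.06], 0]
    - [[0, 0, 0.07], 0]
    - [[0, 0, 0.08], 0]
    - [[0, 0, 0.08], 0]
    - [[0, 0, 0.08], 0]
    - [[0, 0, 0.08], 0]

```text
clock: 2.4
eef_pos: [646.0, -169.5, 201.8]
eef_rot: [3.141, -0.002, 0.248]
wrist_force: [-0.3, -0.2, -0.8]
finger_gap: 51.5
```

```bash
python3 -c "
from h import *
to(649,-167,108.5)
im,c=shot('wrist','w3.png');
for p in [(649,-167,165),(649,-167,89)]: print(proj(c,p))
crop(im,190,100,320,230,5,'w3c.png')
to(649,-167,108.5)"
```

```text
at [ 646.   -169.46  201.82] [ 3.14 -0.    0.25] -> d [ 0.   -0.    0.09] turn 0.000 F [-0.28 -0.22 -0.81] gap 51.5 t 2.4
[252.34 206.37]
[253.09 181.25]
at [ 646.04 -169.4   201.83] [ 3.14 -0.    0.25] -> d [ 0.   -0.    0.09] turn 0.000 F [ 0.65 -0.12  0.83] gap 51.8 t 2.5
```

View pics/w3c.png

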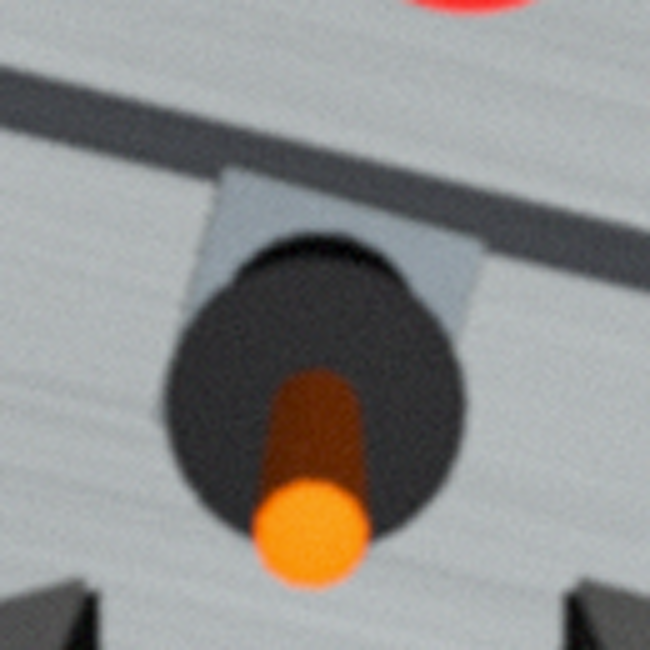

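Emit:
send_rows:
  commands:
    - [[0.0035, -0.0016, 0.015], 0]
    - [[0.0035, -0.0016, 0.03], 0]
    - [[0.0035, -0.0016, 0.05], 0]
    - [[0.0035, -0.0016, 0.07], 0]
    - [[0.0035, -0.0016, 0.085], 0]
    - [[0.0035, -0.0016, 0.093], 0]
    - [[0.0035, -0.0016, 0.093], 0]
    - [[0.0035, -0.0016, 0.093], 0]

```text
clock: 3.12
eef_pos: [649.1, -166.9, 108.4]
eef_rot: [3.141, -0.001, 0.248]
wrist_force: [0.1, -0.2, 0.1]
finger_gap: 51.8
```

Emit:
send_rows:
  commands:
    - [[0, 0, 0], 0]
    - [[0, 0, 0], 0]
    - [[0, 0, 0], 0]
    - [[0, 0, 0], 0]
    - [[0, 0, 0], 0]
    - [[0, 0, 0], 0]
    - [[0, 0, 0], 0]
    - [[0, 0, 0], 0]
  hand: 1
  force: 40

```text
clock: 3.78
eef_pos: [648.7, -166.7, 107.6]
eef_rot: [3.142, -0.0, 0.248]
wrist_force: [-0.9, 0.6, 1.0]
finger_gap: 15.4
```

Emit:
send_rows:
  commands:
    - [[0, 0, -0.015], 0]
    - [[0, 0, -0.035], 0]
    - [[0, 0, -0.06], 0]
    - [[0, 0, -0.085], 0]
    - [[0, 0, -0.1], 0]
    - [[0, 0, -0.1], 0]
    - [[0, 0, -0.1], 0]
    - [[0, 0, -0.1], 0]

```text
clock: 4.45
eef_pos: [648.3, -166.6, 205.7]
eef_rot: [-3.14, 0.002, 0.248]
wrist_force: [0.5, 0.4, -1.0]
finger_gap: 15.8
```

```bash
python3 -c "
from h import *
to(620,-324,205)
im,c=shot('wrist','w4.png');shot('scene','s4.png')
crop(cv2.imread('pics/s4.png'),140,190,320,325,4,'s4c.png')
"
```

```text
at [ 648.26 -166.61  205.68] [-3.14  0.    0.25] -> d [-0.07  0.15  0.  ] turn 0.000 F [ 0.49  0.43 -0.99] gap 15.8 t 4.5
```

View pics/w4.png

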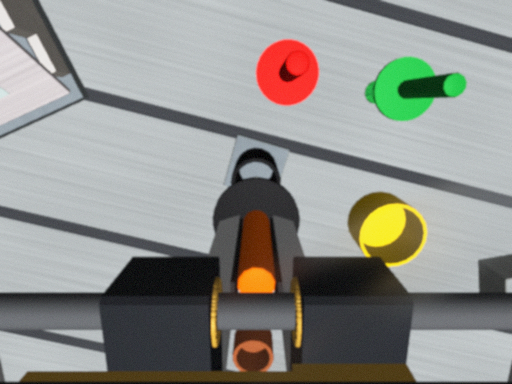

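View pics/s4c.png

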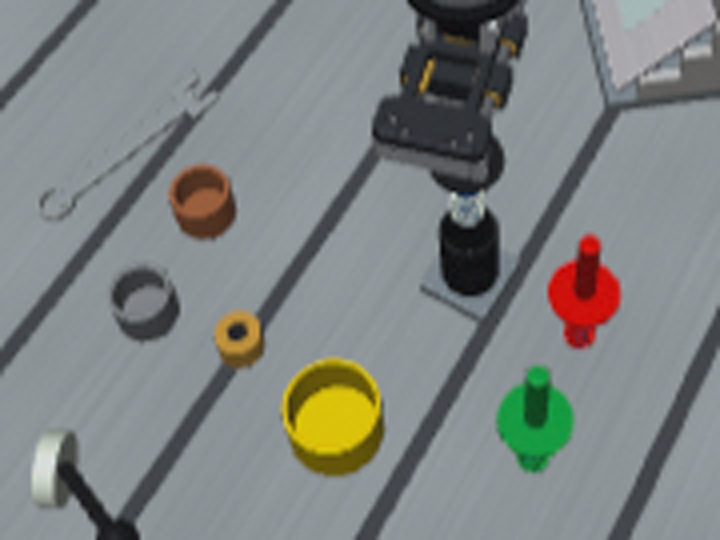

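Emit:
send_rows:
  commands:
    - [[-0.006, 0.013, 0], 0]
    - [[-0.017, 0.038, 0], 0]
    - [[-0.033, 0.073, 0], 0]
    - [[-0.05, 0.108, 0], 0]
    - [[-0.06, 0.133, 0], 0]
    - [[-0.066, 0.145, 0], 0]
    - [[-0.066, 0.145, 0.01], 0]
    - [[-0.066, 0.145, 0.03], 0]

```text
clock: 5.22
eef_pos: [620.6, -324.3, 178.4]
eef_rot: [3.139, -0.002, 0.247]
wrist_force: [-0.1, 0.4, -0.8]
finger_gap: 15.5
```

```bash
python3 -c "
from h import *
to(620,-324,122)
im,c=shot('wrist','w5.png')
print(proj(c,(620,-324,50)),proj(c,(620,-360,50)),proj(c,(656,-324,50)))
"
```

```text
at [ 620.65 -324.34  178.44] [ 3.14 -0.    0.25] -> d [-0.   -0.    0.06] turn 0.000 F [-0.08  0.4  -0.76] gap 15.5 t 5.2
[254.29 181.89] [291.3  190.97] [263.9  144.57]
```

View pics/w5.png

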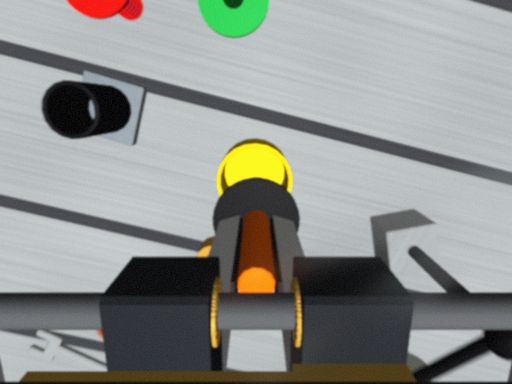

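Emit:
send_rows:
  commands:
    - [[0, 0, 0.012], 0]
    - [[0, 0, 0.03], 0]
    - [[0, 0, 0.048], 0]
    - [[0, 0, 0.057], 0]
    - [[0, 0, 0.057], 0]
    - [[0, 0, 0.057], 0]
    - [[0, 0, 0.057], 0]
    - [[0, 0, 0.057], 0]

```text
clock: 5.93
eef_pos: [620.8, -323.6, 121.9]
eef_rot: [3.14, -0.001, 0.248]
wrist_force: [-0.0, -1.4, -0.5]
finger_gap: 15.5
```

Emit:
send_rows:
  commands:
    - [[0, 0, -0.012], 0]
    - [[0, 0, -0.03], 0]
    - [[0, 0, -0.05], 0]
    - [[0, 0, -0.065], 0]
    - [[0, 0, -0.065], 0]
    - [[0, 0, -0.065], 0]
    - [[0, 0, -0.065], 0]
    - [[0, 0, -0.065], 0]

```text
clock: 6.6
eef_pos: [619.9, -323.3, 184.2]
eef_rot: [-3.14, 0.001, 0.248]
wrist_force: [1.0, -1.5, -1.1]
finger_gap: 15.7
```

```bash
python3 -c "
from h import *
to(428,-219,185)
im,c=shot('top','t6.png'); im2,c2=shot('scene','s6.png')
crop(im,280,190,410,285,6,'t6c.png');crop(im2,140,200,320,335,4,'s6c.png')
"
```

```text
at [ 619.92 -323.33  184.22] [-3.14  0.    0.25] -> d [-0.16 -0.15 -0.  ] turn 0.000 F [ 0.99 -1.51 -1.05] gap 15.7 t 6.6
```

View pics/t6c.png

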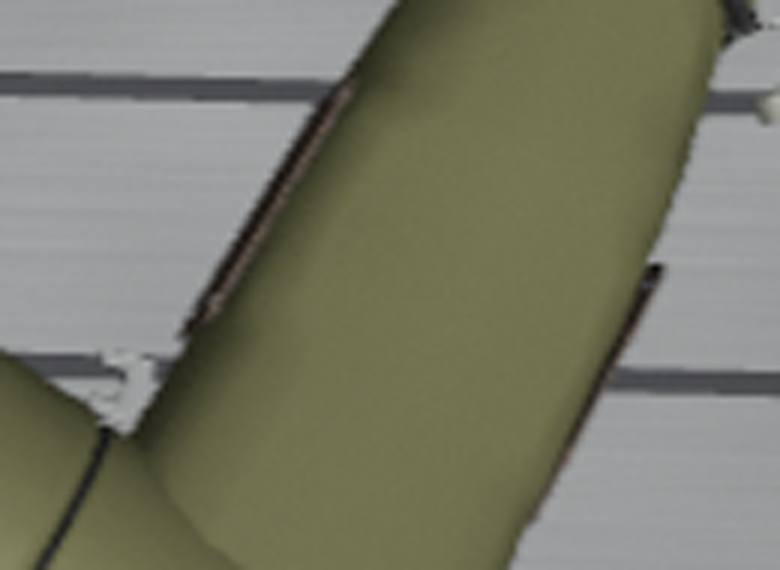

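View pics/s6c.png

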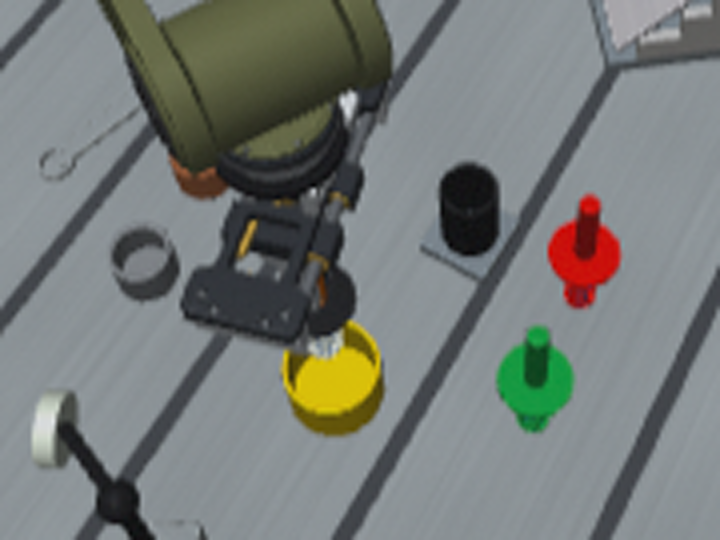

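Emit:
send_rows:
  commands:
    - [[-0.012, -0.011, 0], 0]
    - [[-0.035, -0.033, 0], 0]
    - [[-0.062, -0.058, 0], 0]
    - [[-0.09, -0.083, 0], 0]
    - [[-0.118, -0.109, 0], 0]
    - [[-0.143, -0.132, 0], 0]
    - [[-0.158, -0.146, 0], 0]
    - [[-0.16, -0.148, 0], 0]

```text
clock: 7.37
eef_pos: [426.6, -217.9, 185.6]
eef_rot: [-3.141, 0.0, 0.248]
wrist_force: [0.6, 0.3, 0.2]
finger_gap: 15.9
```

Emit:
send_rows:
  commands:
    - [[0, 0, 0], 0]
    - [[0, 0, 0], 0]
    - [[0, 0, 0], 0]
    - [[0, 0, 0], 0]
    - [[0, 0, 0], 0]
    - [[0, 0, 0], 0]
    - [[0, 0, 0], 0]
    - [[0, 0, 0], 0]

```text
clock: 8.03
eef_pos: [429.0, -219.3, 185.4]
eef_rot: [-3.141, 0.0, 0.248]
wrist_force: [0.6, -0.2, -0.8]
finger_gap: 15.7
```

```bash
python3 -c "
from h import *
to(428,-219,185)
im,c=shot('wrist','w7.png')
print(proj(c,(428,-219,40)),proj(c,(428,-244,40)),proj(c,(453,-219,40)))
crop(im,190,110,330,230,5,'w7c.png')
"
```

```text
at [ 428.97 -219.34  185.36] [-3.14  0.    0.25] -> d [-0. -0.  0.] turn 0.000 F [ 0.58 -0.16 -0.84] gap 15.7 t 8.0
[254.57 178.02] [279.06 184.08] [260.89 153.55]
```

View pics/w7c.png

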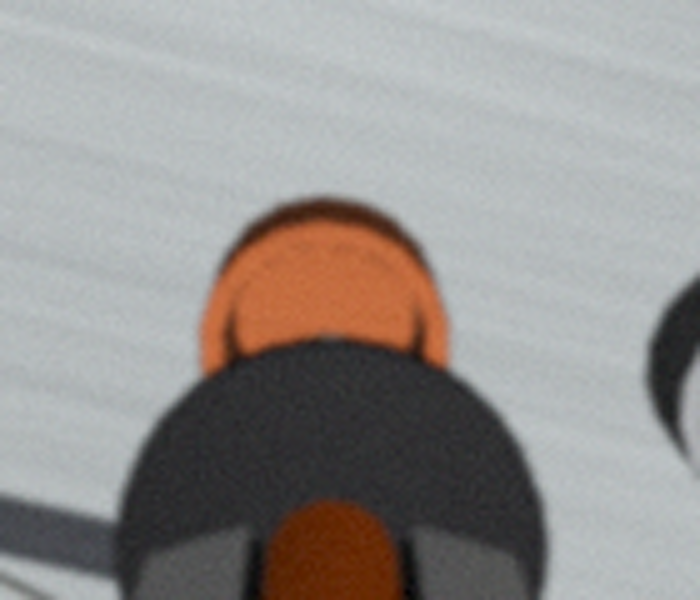

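View pics/w7.png

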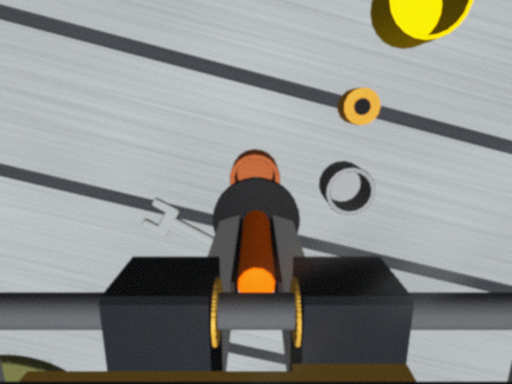

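Emit:
send_rows:
  commands:
    - [[-0.001, 0, 0.012], 0]
    - [[-0.001, 0, 0.025], 0]
    - [[-0.001, 0, 0.04], 0]
    - [[-0.001, 0, 0.053], 0]
    - [[-0.001, 0, 0.065], 0]
    - [[-0.001, 0, 0.073], 0]
    - [[-0.001, 0, 0.078], 0]
    - [[-0.001, 0, 0.078], 0]

```text
clock: 8.75
eef_pos: [427.7, -219.4, 106.8]
eef_rot: [-3.141, 0.001, 0.248]
wrist_force: [-0.1, 0.2, -1.6]
finger_gap: 15.7
```

Emit:
send_rows:
  commands:
    - [[0, 0, 0.001], 0]
    - [[0, 0, 0.002], 0]
    - [[0, 0, 0.003], 0]
    - [[0, 0, 0.003], 0]
    - [[0, 0, 0.003], 0]
    - [[0, 0, 0.003], 0]
    - [[0, 0, 0.003], 0]
    - [[0, 0, 0.003], 0]

```text
clock: 9.42
eef_pos: [427.9, -219.5, 104.5]
eef_rot: [3.142, -0.0, 0.248]
wrist_force: [0.3, 0.5, -0.3]
finger_gap: 15.3
```

```bash
python3 -c "
from h import *
to(428,-219,104)
im,c=shot('wrist','w8.png')
im2,c2=shot('scene','s8.png')
crop(im2,140,180,260,280,6,'s8c.png')
crop(im,190,110,330,230,5,'w8c.png')
"
```

```text
at [ 427.94 -219.53  104.5 ] [ 3.14 -0.    0.25] -> d [ 0. -0.  0.] turn 0.000 F [ 0.32  0.52 -0.27] gap 15.3 t 9.4
```

View pics/s8c.png

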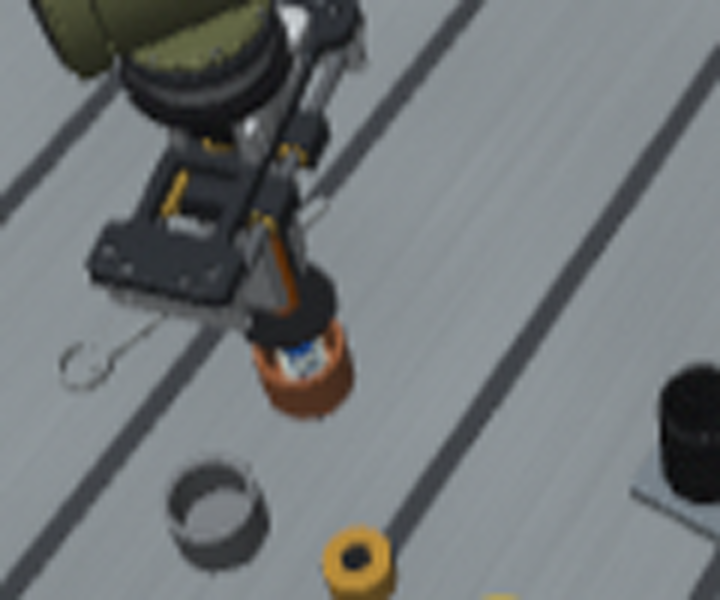

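View pics/w8c.png

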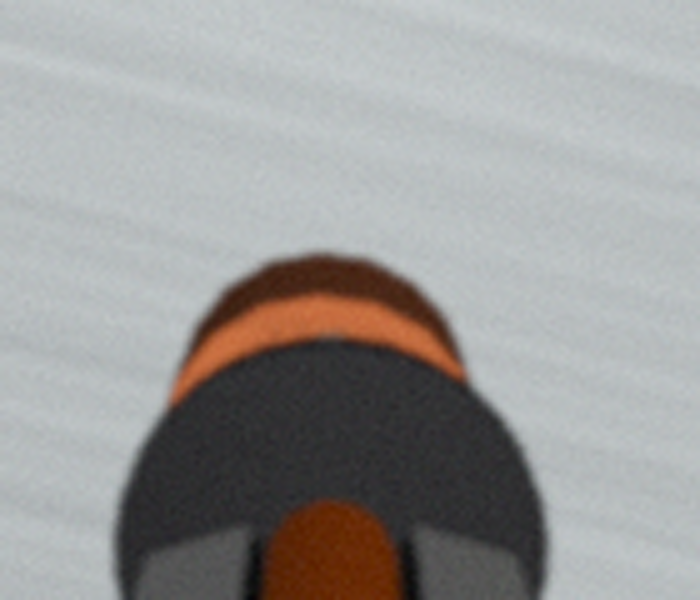

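Emit:
send_rows:
  commands:
    - [[0, 0, 0.0005], 0]
    - [[0, 0, 0.001], 0]
    - [[0, 0, 0.001], 0]
    - [[0, 0, 0.001], 0]
    - [[0, 0, 0.001], 0]
    - [[0, 0, 0.001], 0]
    - [[0, 0, 0.001], 0]
    - [[0, 0, 0.001], 0]

```text
clock: 10.18
eef_pos: [428.0, -219.6, 103.5]
eef_rot: [3.142, -0.0, 0.248]
wrist_force: [-0.4, -0.3, 0.8]
finger_gap: 15.8
```

Emit:
send_rows:
  commands:
    - [[0, 0, -0.006], 0]
    - [[0, 0, -0.014], 0]
    - [[0, 0, -0.022], 0]
    - [[0, 0, -0.03], 0]
    - [[0, 0, -0.034], 0]
    - [[0, 0, -0.034], 0]
    - [[0, 0, -0.034], 0]
    - [[0, 0, -0.034], 0]

```text
clock: 10.85
eef_pos: [427.8, -219.4, 137.2]
eef_rot: [-3.141, 0.0, 0.248]
wrist_force: [-0.3, -0.2, -0.8]
finger_gap: 15.7
```

Emit:
send_rows:
  commands:
    - [[0, 0, 0.006], 0]
    - [[0, 0, 0.014], 0]
    - [[0, 0, 0.022], 0]
    - [[0, 0, 0.029], 0]
    - [[0, 0, 0.033], 0]
    - [[0, 0, 0.034], 0]
    - [[0, 0, 0.034], 0]
    - [[0, 0, 0.034], 0]

```text
clock: 11.52
eef_pos: [427.8, -219.4, 103.5]
eef_rot: [-3.141, 0.0, 0.248]
wrist_force: [-2.0, 0.8, 7.0]
finger_gap: 15.5
```

Emit:
send_rows:
  commands:
    - [[0, 0, 0], 0]
    - [[0, 0, 0], 0]
    - [[0, 0, 0], 0]
    - [[0, 0, -0.01], 0]
    - [[0, 0, -0.025], 0]
    - [[0, 0, -0.045], 0]
    - [[0, 0, -0.065], 0]
    - [[0, 0, -0.085], 0]

```text
clock: 12.18
eef_pos: [427.9, -219.5, 189.7]
eef_rot: [3.142, -0.0, 0.248]
wrist_force: [-0.1, -0.8, -1.4]
finger_gap: 15.2
```

Emit:
send_rows:
  commands:
    - [[0.005, 0, -0.012], 0]
    - [[0.03, 0, -0.025], 0]
    - [[0.065, 0.001, -0.025], 0]
    - [[0.105, 0.002, -0.025], 0]
    - [[0.145, 0.003, -0.025], 0]
    - [[0.185, 0.003, -0.025], 0]
    - [[0.215, 0.0034, -0.025], 0]
    - [[0.227, 0.0034, -0.025], 0]

```text
clock: 12.85
eef_pos: [651.4, -165.5, 212.6]
eef_rot: [-3.141, 0.0, 0.25]
wrist_force: [-0.3, -0.2, -1.0]
finger_gap: 15.8
```

Emit:
send_rows:
  commands:
    - [[0, 0, 0], 0]
    - [[0, 0, 0], 0]
    - [[0, 0, 0], 0]
    - [[0, 0, 0], 0]
    - [[0, 0, 0], 0]
    - [[0, 0, 0], 0]
    - [[0, 0, 0], 0]
    - [[0, 0, 0], 0]

```text
clock: 13.52
eef_pos: [648.7, -167.3, 213.7]
eef_rot: [3.141, -0.0, 0.248]
wrist_force: [0.3, 0.3, -1.0]
finger_gap: 15.8
```

```bash
python3 -c "
from h import *
to(649,-167,205)
im,c=shot('wrist','w9.png')
for o in [(0,0),(23,0),(-23,0),(0,23),(0,-23)]: print(proj(c,(649+o[0],-167+o[1],85)))
crop(im,190,120,320,230,5,'w9c.png')
"
```

```text
at [ 648.66 -167.29  213.67] [ 3.14 -0.    0.25] -> d [ 0.   -0.    0.01] turn 0.000 F [ 0.35  0.28 -0.96] gap 15.8 t 13.5
[254.87 180.55]
[260.99 156.92]
[248.96 203.38]
[230.96 174.65]
[278.58 186.4 ]
```

View pics/w9c.png

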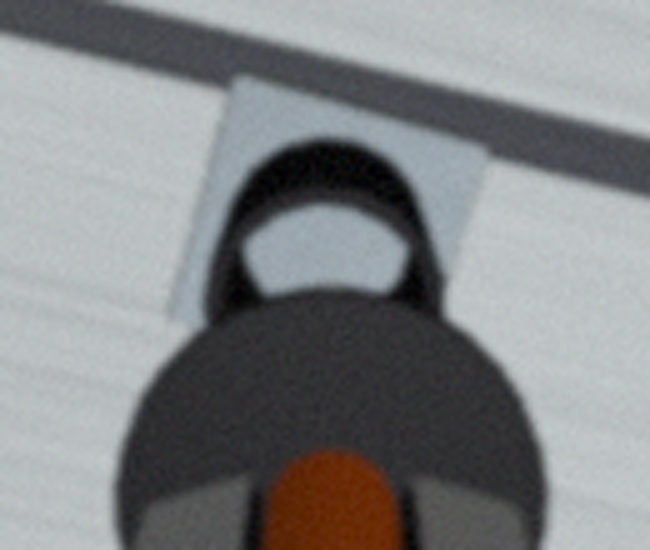

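Emit:
send_rows:
  commands:
    - [[0, 0, 0.01], 0]
    - [[0, 0, 0.025], 0]
    - [[0, 0, 0.04], 0]
    - [[0, 0, 0.055], 0]
    - [[0, 0, 0.07], 0]
    - [[0, 0, 0.085], 0]
    - [[0, 0, 0.097], 0]
    - [[0, 0, 0.103], 0]

```text
clock: 14.23
eef_pos: [648.1, -166.9, 108.0]
eef_rot: [-3.14, 0.002, 0.248]
wrist_force: [-0.4, 0.5, -1.3]
finger_gap: 15.7
```

Emit:
send_rows:
  commands:
    - [[0, 0, 0.001], 0]
    - [[0, 0, 0.002], 0]
    - [[0, 0, 0.003], 0]
    - [[0, 0, 0.003], 0]
    - [[0, 0, 0.003], 0]
    - [[0, 0, 0.003], 0]
    - [[0, 0, 0.003], 0]
    - [[0, 0, 0.003], 0]

```text
clock: 14.9
eef_pos: [648.9, -167.2, 107.6]
eef_rot: [3.141, -0.0, 0.248]
wrist_force: [-0.2, -0.5, -0.3]
finger_gap: 15.6
```

Release, opening only partly, then rise.

Emit:
send_rows:
  commands:
    - [[0, 0, 0], 0]
    - [[0, 0, 0], 0]
    - [[0, 0, 0], 0]
    - [[0, 0, 0], 0]
    - [[0, 0, 0], 0]
    - [[0, 0, -0.003], 0]
    - [[0, 0, -0.015], 0]
    - [[0, 0, -0.03], 0]
  hand: -0.1

```text
clock: 15.57
eef_pos: [648.5, -167.0, 137.7]
eef_rot: [-3.141, 0.001, 0.248]
wrist_force: [-0.2, -1.4, 0.2]
finger_gap: 51.4
```

Emit:
send_rows:
  commands:
    - [[0, 0, -0.02], 0]
    - [[0, 0, -0.05], 0]
    - [[0, 0, -0.08], 0]
    - [[0, 0, -0.11], 0]
    - [[0, 0, -0.13], 0]
    - [[0, 0, -0.14], 0]
    - [[0, 0, -0.14], 0]
    - [[0, 0, -0.14], 0]

```text
clock: 16.23
eef_pos: [648.7, -167.1, 276.9]
eef_rot: [-3.141, 0.0, 0.248]
wrist_force: [-0.2, -0.0, -0.8]
finger_gap: 51.6
```

```bash
python3 -c "
from h import *
to(600,188,280,2.22)
im,c=shot('wrist','w10.png')
for p in [(649,-167,165),(649,-167,89)]: print(proj(c,p))
"
```

```text
at [ 648.7  -167.11  276.89] [-3.14  0.    0.25] -> d [ 0.04 -0.36 -0.  ] turn -1.972 F [-0.23 -0.04 -0.8 ] gap 51.6 t 16.2
[255.06 184.75]
[255.21 168.7 ]
```

View pics/w10.png

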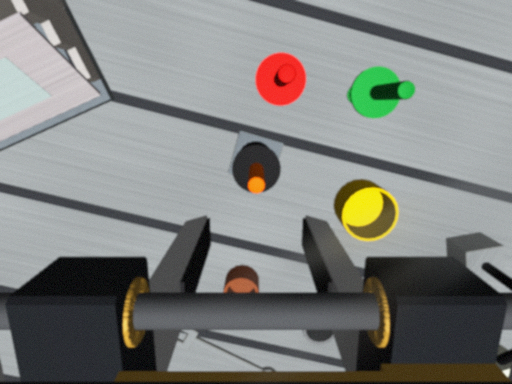

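Emit:
send_rows:
  commands:
    - [[0.005, -0.018, 0], -0.1]
    - [[0.012, -0.042, 0], -0.22]
    - [[0.019, -0.066, 0], -0.34]
    - [[0.026, -0.09, 0], -0.46]
    - [[0.033, -0.114, 0], -0.58]
    - [[0.04, -0.138, 0], -0.7]
    - [[0.047, -0.162, 0], -0.82]
    - [[0.054, -0.186, 0], -0.94]

```text
clock: 16.95
eef_pos: [655.1, 27.7, 275.5]
eef_rot: [-3.139, 0.001, 1.194]
wrist_force: [0.1, 0.3, 0.1]
finger_gap: 51.9
```

```bash
python3 -c "
from h import *
to(662,229,280,2.22)
"
```

```text
at [655.05  27.67 275.49] [-3.14  0.    1.19] -> d [ 0.19 -0.07 -0.  ] turn -1.026 F [0.09 0.3  0.1 ] gap 51.9 t 16.9
```

Emit:
send_rows:
  commands:
    - [[0.023, -0.008, 0], -0.12]
    - [[0.048, -0.017, 0], -0.24]
    - [[0.073, -0.026, 0], -0.36]
    - [[0.098, -0.035, 0], -0.48]
    - [[0.123, -0.044, 0], -0.6]
    - [[0.148, -0.053, 0], -0.72]
    - [[0.17, -0.06, 0], -0.84]
    - [[0.187, -0.066, 0], -0.96]

```text
clock: 17.62
eef_pos: [663.7, 226.4, 275.2]
eef_rot: [-3.139, -0.001, 2.155]
wrist_force: [0.4, 0.4, -0.1]
finger_gap: 52.2
```

Emit:
send_rows:
  commands:
    - [[0, 0, 0], -0.05]
    - [[0, 0, 0], -0.05]
    - [[0, 0, 0], -0.05]
    - [[0, 0, 0], -0.05]
    - [[0, 0, 0], -0.05]
    - [[0, 0, 0], -0.05]
    - [[0, 0, 0], -0.05]
    - [[0, 0, 0], -0.05]

```text
clock: 18.28
eef_pos: [664.2, 224.3, 277.5]
eef_rot: [3.142, 0.0, 2.197]
wrist_force: [0.0, 0.9, -0.0]
finger_gap: 51.8
```

```bash
python3 -c "
from h import *
to(662,229,280,2.22)
im,c=shot('wrist','w11.png')
for p in [(662.5,229,134),(594.3,318.3,134),(730.7,139.8,134)]: print(proj(c,p))
im,c=shot('top','t11.png'); crop(im,280,190,410,285,6,'t11c.png')
"
```

```text
at [664.24 224.28 277.55] [3.14 0.   2.2 ] -> d [ 0.01  0.   -0.  ] turn -0.023 F [ 0.    0.92 -0.04] gap 51.8 t 18.3
[256.91 171.31]
[253.81  48.02]
[259.6  275.69]
```

View pics/w11.png

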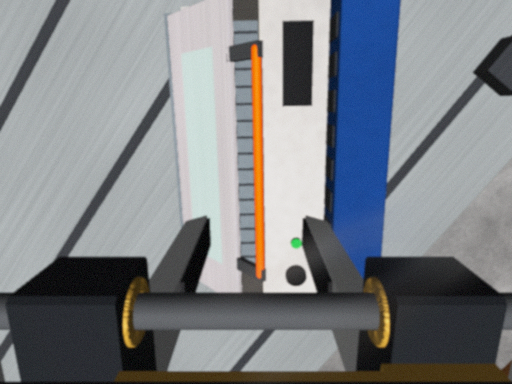

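View pics/t11c.png

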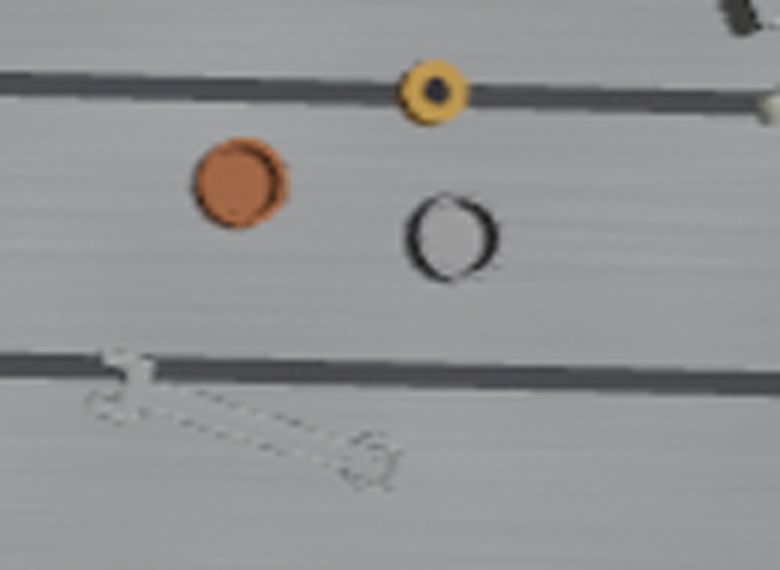

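Emit:
send_rows:
  commands:
    - [[0, 0.0028, 0.015], -0.022]
    - [[0, 0.0028, 0.04], -0.022]
    - [[0, 0.0028, 0.065], -0.022]
    - [[0, 0.0028, 0.09], -0.022]
    - [[0, 0.0028, 0.105], -0.022]
    - [[0, 0.0028, 0.11], -0.022]
    - [[0, 0.0028, 0.11], -0.022]
    - [[0, 0.0028, 0.11], -0.022]
  hand: 0.4

```text
clock: 19.05
eef_pos: [666.8, 226.3, 168.6]
eef_rot: [3.14, 0.0, 2.22]
wrist_force: [0.4, -1.0, 1.2]
finger_gap: 28.5
```

```bash
python3 -c "
from h import *
to(664,230,116,2.219)
im,c=shot('wrist','w12.png');im,c=shot('scene','s12.png');crop(im,260,80,380,200,5,'s12c.png')
"
```

```text
at [666.81 226.28 168.6 ] [3.14 0.   2.22] -> d [ 0.   -0.    0.05] turn 0.001 F [ 0.39 -0.98  1.16] gap 28.5 t 19.1
```

View pics/w12.png

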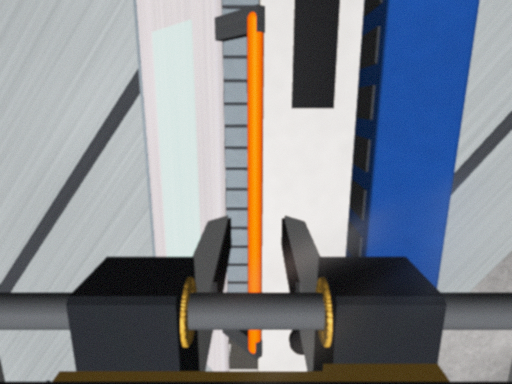

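View pics/s12c.png

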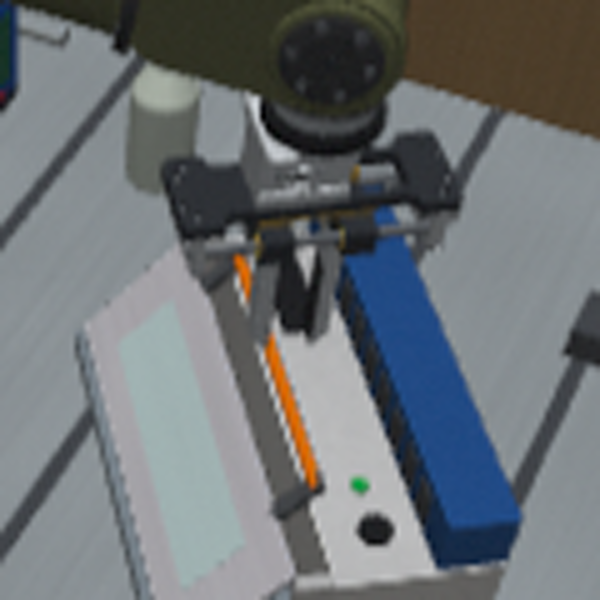

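Emit:
send_rows:
  commands:
    - [[0, -0.001, 0.01], 0]
    - [[0, -0.001, 0.02], 0]
    - [[0, -0.001, 0.03], 0]
    - [[0, -0.001, 0.04], 0]
    - [[0, -0.001, 0.048], 0]
    - [[0, -0.001, 0.052], 0]
    - [[0, -0.001, 0.052], 0]
    - [[0, -0.001, 0.052], 0]

```text
clock: 19.82
eef_pos: [665.7, 225.6, 115.5]
eef_rot: [-3.142, -0.0, 2.22]
wrist_force: [0.5, -0.1, 0.1]
finger_gap: 27.9
```

Emit:
send_rows:
  commands:
    - [[0, 0, 0], 0]
    - [[0, 0, 0], 0]
    - [[0, 0, 0], 0]
    - [[0, 0, 0], 0]
    - [[0, 0, 0], 0]
    - [[0, 0, 0], 0]
    - [[0, 0, 0], 0]
    - [[0, 0, 0], 0]
  hand: 1
  force: 15

```text
clock: 20.48
eef_pos: [666.0, 225.8, 116.0]
eef_rot: [3.14, 0.0, 2.22]
wrist_force: [3.4, 2.8, 4.7]
finger_gap: 9.4
```

```bash
python3 -c "
from h import *
to(664,230,116,2.219)
im,c=shot('wrist','w13.png')
"
```

```text
at [666.04 225.79 115.99] [3.14 0.   2.22] -> d [ 0.  0. -0.] turn 0.001 F [3.43 2.77 4.68] gap 9.4 t 20.5
```

View pics/w13.png

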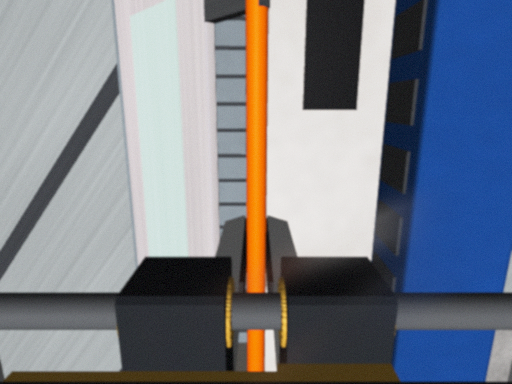

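```bash
python3 -c "
import numpy as np
ts=np.linspace(0,2.25,41); a=np.pi/4-ts
for i in range(0,40,8):
    print([[0,round(.155*(np.sin(a[i+k])-np.sin(a[i])),4),round(-.155*(np.cos(a[i+k])-np.cos(a[i])),4)] for k in range(1,9)], ts[i+8])
"
```

```text
[[0, np.float64(-0.0063), np.float64(-0.006)], [0, np.float64(-0.013), np.float64(-0.0116)], [0, np.float64(-0.02), np.float64(-0.0169)], [0, np.float64(-0.0272), np.float64(-0.0217)], [0, np.float64(-0.0347), np.float64(-0.0261)], [0, np.float64(-0.0425), np.float64(-0.0301)], [0, np.float64(-0.0504), np.float64(-0.0337)], [0, np.float64(-0.0586), np.float64(-0.0368)]] 0.45
[[0, np.float64(-0.0083), np.float64(-0.0026)], [0, np.float64(-0.0168), np.float64(-0.0048)], [0, np.float64(-0.0253), np.float64(-0.0065)], [0, np.float64(-0.0339), np.float64(-0.0077)], [0, np.float64(-0.0426), np.float64(-0.0084)], [0, np.float64(-0.0513), np.float64(-0.0086)], [0, np.float64(-0.0601), np.float64(-0.0084)], [0, np.float64(-0.0687), np.float64(-0.0076)]] 0.9
[[0, np.float64(-0.0086), np.float64(0.0012)], [0, np.float64(-0.0172), np.float64(0.003)], [0, np.float64(-0.0256), np.float64(0.0052)], [0, np.float64(-0.0339), np.float64(0.0078)], [0, np.float64(-0.042), np.float64(0.011)], [0, np.float64(-0.05), np.float64(0.0146)], [0, np.float64(-0.0577), np.float64(0.0186)], [0, np.float64(-0.0652), np.float64(0.023)]] 1.35
[[0, np.float64(-0.0072), np.float64(0.0049)], [0, np.float64(-0.0142), np.float64(0.0101)], [0, np.float64(-0.0208), np.float64(0.0158)], [0, np.float64(-0.0271), np.float64(0.0218)], [0, np.float64(-0.0331), np.float64(0.0282)], [0, np.float64(-0.0387), np.float64(0.0349)], [0, np.float64(-0.0439), np.float64(0.0418)], [0, np.float64(-0.0487), np.float64(0.0491)]] 1.8
[[0, np.float64(-0.0044), np.float64(0.0075)], [0, np.float64(-0.0084), np.float64(0.0153)], [0, np.float64(-0.0119), np.float64(0.0233)], [0, np.float64(-0.0149), np.float64(0.0314)], [0, np.float64(-0.0175), np.float64(0.0398)], [0, np.float64(-0.0197), np.float64(0.0482)], [0, np.float64(-0.0213), np.float64(0.0568)], [0, np.float64(-0.0225), np.float64(0.0654)]] 2.25
```

Emit:
send_rows:
  commands:
    - [[0, -0.0063, -0.006], 0]
    - [[0, -0.013, -0.0116], 0]
    - [[0, -0.02, -0.0169], 0]
    - [[0, -0.0272, -0.0217], 0]
    - [[0, -0.0347, -0.0261], 0]
    - [[0, -0.0425, -0.0301], 0]
    - [[0, -0.0504, -0.0337], 0]
    - [[0, -0.0586, -0.0368], 0]

```text
clock: 21.2
eef_pos: [618.0, 189.6, 152.0]
eef_rot: [-3.14, -0.001, 2.22]
wrist_force: [0.7, 1.3, -4.6]
finger_gap: 9.8
```

Emit:
send_rows:
  commands:
    - [[0, -0.0083, -0.0026], 0]
    - [[0, -0.0168, -0.0048], 0]
    - [[0, -0.0253, -0.0065], 0]
    - [[0, -0.0339, -0.0077], 0]
    - [[0, -0.0426, -0.0084], 0]
    - [[0, -0.0513, -0.0086], 0]
    - [[0, -0.06, -0.0084], 0]
    - [[0, -0.0687, -0.0076], 0]

```text
clock: 21.87
eef_pos: [563.0, 148.1, 158.7]
eef_rot: [-3.14, -0.001, 2.22]
wrist_force: [3.1, 2.6, -15.5]
finger_gap: 9.4
```

```bash
python3 -c "
from h import *
to(664,230,116,2.219)
im,c=shot('wrist','w14.png')
im,c=shot('scene','s14.png')
print(manip.read_state()['moment'])
"
```

```text
at [563.04 148.14 158.73] [-3.14 -0.    2.22] -> d [0.   0.13 0.04] turn 0.001 F [  3.08   2.6  -15.55] gap 9.4 t 21.9
[ 0.31 -0.23  0.02]
```

View pics/s14.png

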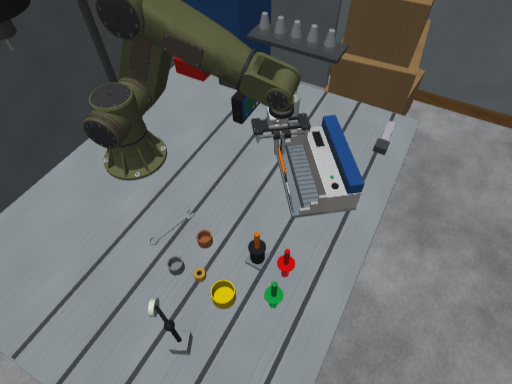

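```bash
python3 -c "
import numpy as np
ts=np.linspace(.94,2.25,25); a=np.pi/4-ts
for i in range(0,24,8):
    print([[[0,float(round(.155*(np.sin(a[i+k])-np.sin(a[i])),4)),float(round(-.155*(np.cos(a[i+k])-np.cos(a[i]))+(.002 if i==0 else 0),4))],0] for k in range(1,9)], ts[i+8])
"
```

```text
[[[0, -0.0083, 0.0035], 0], [[0, -0.0165, 0.0055], 0], [[0, -0.0246, 0.0079], 0], [[0, -0.0326, 0.0108], 0], [[0, -0.0404, 0.0141], 0], [[0, -0.048, 0.0178], 0], [[0, -0.0554, 0.0219], 0], [[0, -0.0625, 0.0265], 0]] 1.3766666666666667
[[[0, -0.0069, 0.0049], 0], [[0, -0.0135, 0.0102], 0], [[0, -0.0198, 0.0158], 0], [[0, -0.0258, 0.0218], 0], [[0, -0.0315, 0.0281], 0], [[0, -0.0368, 0.0346], 0], [[0, -0.0418, 0.0415], 0], [[0, -0.0463, 0.0486], 0]] 1.8133333333333335
[[[0, -0.0042, 0.0074], 0], [[0, -0.0079, 0.0149], 0], [[0, -0.0113, 0.0227], 0], [[0, -0.0142, 0.0306], 0], [[0, -0.0167, 0.0387], 0], [[0, -0.0187, 0.0469], 0], [[0, -0.0203, 0.0553], 0], [[0, -0.0214, 0.0636], 0]] 2.25
```

Emit:
send_rows:
  commands:
    - [[0, -0.0083, 0.0035], 0]
    - [[0, -0.0165, 0.0055], 0]
    - [[0, -0.0246, 0.0079], 0]
    - [[0, -0.0326, 0.0108], 0]
    - [[0, -0.0404, 0.0141], 0]
    - [[0, -0.048, 0.0178], 0]
    - [[0, -0.0554, 0.0219], 0]
    - [[0, -0.0625, 0.0265], 0]

```text
clock: 22.63
eef_pos: [513.9, 110.3, 133.0]
eef_rot: [3.141, 0.0, 2.22]
wrist_force: [-1.5, 2.1, 2.3]
finger_gap: 9.3
```

Emit:
send_rows:
  commands:
    - [[0, -0.0069, 0.0049], 0]
    - [[0, -0.0135, 0.0102], 0]
    - [[0, -0.0198, 0.0158], 0]
    - [[0, -0.0258, 0.0218], 0]
    - [[0, -0.0315, 0.0281], 0]
    - [[0, -0.0368, 0.0346], 0]
    - [[0, -0.0418, 0.0415], 0]
    - [[0, -0.0463, 0.0486], 0]

```text
clock: 23.3
eef_pos: [477.2, 82.5, 84.0]
eef_rot: [-3.141, 0.0, 2.22]
wrist_force: [0.1, 1.0, 1.2]
finger_gap: 9.6
```

```bash
python3 -c "
from h import *
to(664,230,116,2.219)
im,c=shot('wrist','w15.png')
"
```

```text
at [477.17  82.54  84.05] [-3.14  0.    2.22] -> d [ 0.    0.24 -0.03] turn 0.001 F [0.13 1.01 1.21] gap 9.6 t 23.3
```

View pics/w15.png

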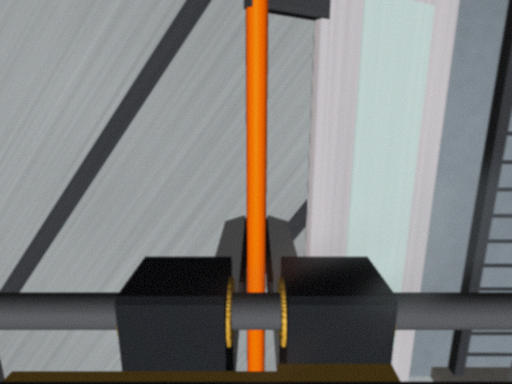

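Emit:
send_rows:
  commands:
    - [[0, -0.0042, 0.0074], 0]
    - [[0, -0.0079, 0.0149], 0]
    - [[0, -0.0113, 0.0227], 0]
    - [[0, -0.0142, 0.0306], 0]
    - [[0, -0.0167, 0.0387], 0]
    - [[0, -0.0187, 0.0469], 0]
    - [[0, -0.0203, 0.0553], 0]
    - [[0, -0.0214, 0.0636], 0]

```text
clock: 24.02
eef_pos: [460.3, 69.8, 20.2]
eef_rot: [-3.141, -0.0, 2.22]
wrist_force: [-0.2, 0.9, 1.3]
finger_gap: 9.1
```

Emit:
send_rows:
  commands:
    - [[0, 0, 0.002], 0]
    - [[0, 0, 0.003], 0]
    - [[0, 0, 0.003], 0]
    - [[0, 0, 0.003], 0]
    - [[0, 0, 0.003], 0]
    - [[0, 0, 0.003], 0]
    - [[0, 0, 0.003], 0]
    - [[0, 0, 0.003], 0]

```text
clock: 24.68
eef_pos: [460.5, 69.6, 18.3]
eef_rot: [-3.141, 0.0, 2.22]
wrist_force: [-6.0, -2.9, 14.2]
finger_gap: 9.5
```

```bash
python3 -c "
from h import *
to(664,230,116,2.219)
im,c=shot('wrist','w16.png')
im,c=shot('scene','s16.png'); crop(im,230,100,370,230,5,'s16c.png')
im,c=shot('top','t16.png'); crop(im,120,85,265,230,4,'t16c.png')
"
```

```text
at [460.47  69.64  18.32] [-3.14  0.    2.22] -> d [ 0.    0.26 -0.1 ] turn 0.001 F [-6.01 -2.92 14.19] gap 9.5 t 24.7
```

View pics/s16c.png

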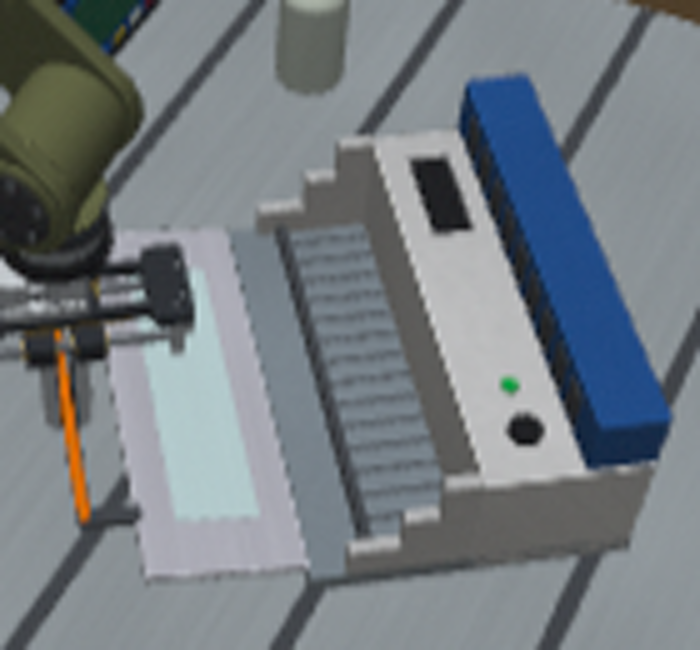

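View pics/w16.png

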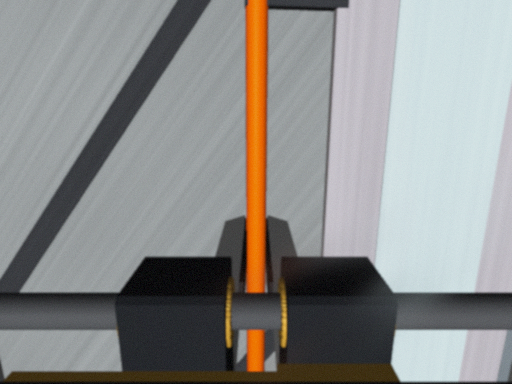

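Emit:
send_rows:
  commands:
    - [[0, 0, 0], 0]
    - [[0, 0, 0], 0]
    - [[0, 0, 0], 0]
    - [[0, 0, 0], 0]
    - [[0, 0, -0.015], 0]
    - [[0, 0, -0.04], 0]
    - [[0, 0, -0.07], 0]
    - [[0, 0, -0.105], 0]
  hand: 0.4

```text
clock: 25.5
eef_pos: [459.7, 69.9, 123.3]
eef_rot: [-3.139, -0.001, 2.22]
wrist_force: [0.4, 0.2, -0.3]
finger_gap: 28.1
```

```bash
python3 -c "
from h import *
to(460,69,200,2.219)
im,c=shot('top','t17.png'); crop(im,120,85,265,230,4,'t17c.png'); crop(im,280,190,410,285,6,'t17d.png')
im,c=shot('scene','s17.png'); crop(im,230,100,370,230,5,'s17c.png');crop(im,140,200,320,335,4,'s17d.png')
"
```

```text
at [459.73  69.88 123.31] [-3.14 -0.    2.22] -> d [-0.   -0.   -0.08] turn 0.001 F [ 0.41  0.23 -0.28] gap 28.1 t 25.5
```

View pics/t17c.png

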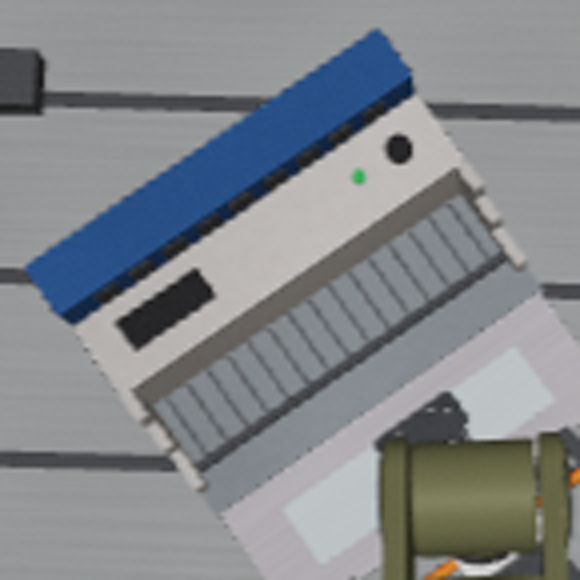

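View pics/t17d.png

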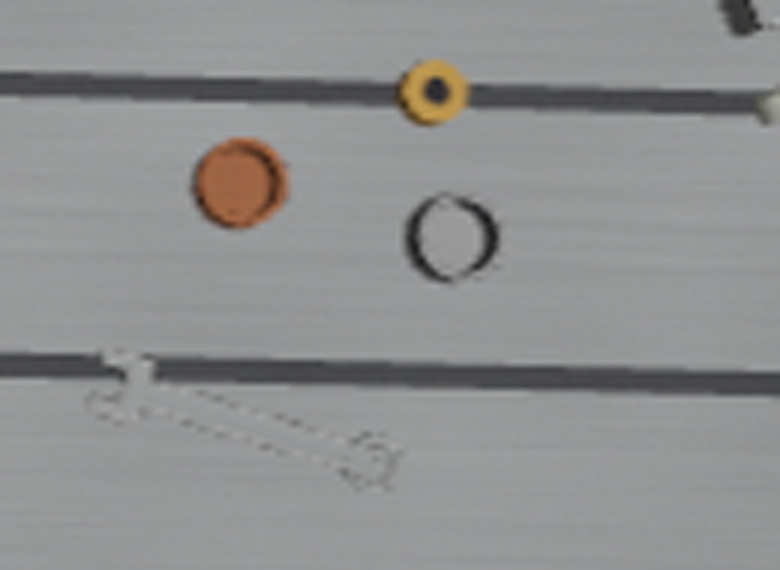

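View pics/s17c.png

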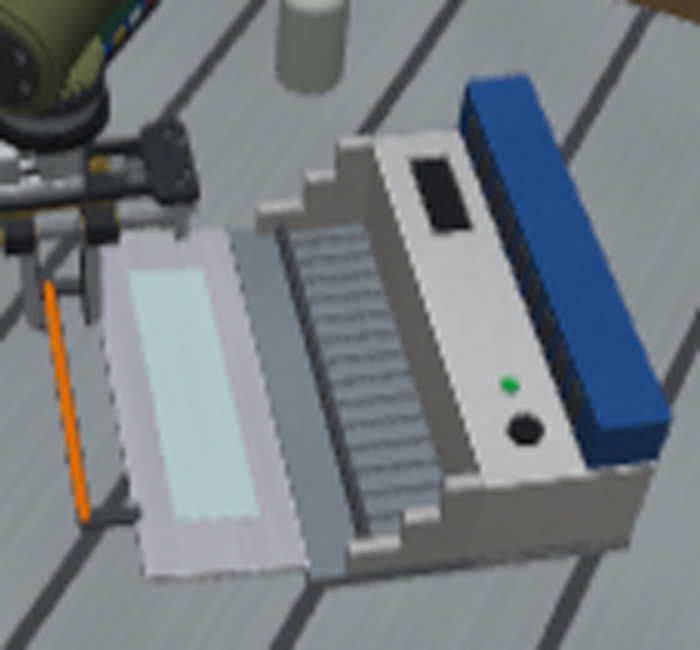

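View pics/s17d.png

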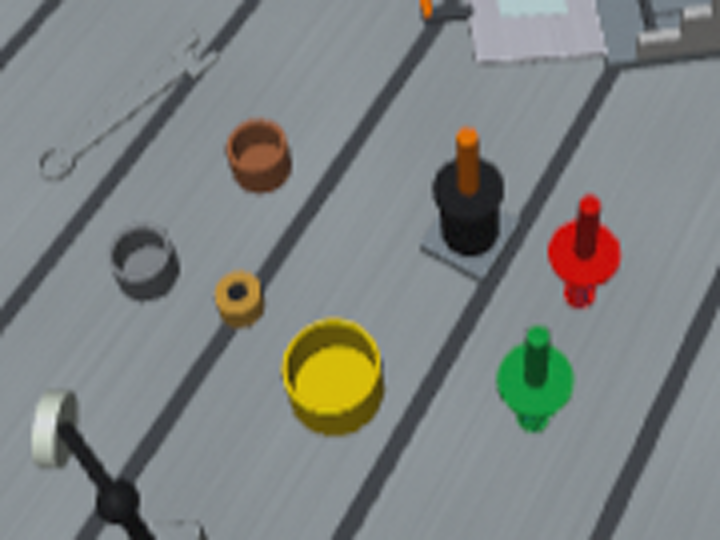

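```bash
python3 - <<'E'
from h import *
from scipy.optimize import least_squares
t=cam('top');s=cam('scene')
def tri(a,b):
    f=lambda P:np.r_[proj(t,P)-a,proj(s,P)-b]
    r=least_squares(f,[500,0,50]);return r.x,np.abs(r.fun).max()
o=lambda x0,y0,k,x,y:((x+.5)/k+x0-.5,(y+.5)/k+y0-.5)
tb=lambda x,y:o(280,190,6,x,y);tc=lambda x,y:o(120,85,4,x,y)
sa=lambda x,y:o(140,200,4,x,y);sc=lambda x,y:o(230,100,5,x,y)
print('cup',tri(tb(240,182),sa(259,149)), px2z(t,*tb(241,183),40),'old',px2z(t,*tb(288,251),40))
print('spacer',px2z(t,*tb(437,91),28))
R=[px2z(t,*tc(*p),15) for p in [(150,402),(460,193),(503,258),(200,465)]]
for r in R: print(r)
print('front sill edge', px2z(t,*tc(200,467),25),px2z(t,*tc(505,262),25))
o0=np.array([659.5,226.3]);w=.648;ex=np.array([np.cos(w),np.sin(w)]);ey=np.array([-ex[1],ex[0]])
for r in R+[px2z(t,*tc(200,467),25),px2z(t,*tc(505,262),25)]: print('dryer',(r[:2]-o0)@ex,(r[:2]-o0)@ey)
# housing front top edge z=100
for p in [(134,388),(458,170)]:
  r=px2z(t,*tc(*p),100);print('housing edge',(r[:2]-o0)@ex,(r[:2]-o0)@ey)
for p in [(27,268),(72,322),(377,30),(413,78)]:
  r=px2z(t,*tc(*p),150);print('blower',(r[:2]-o0)@ex,(r[:2]-o0)@ey)
E
```

```text
cup (array([ 465.7 , -192.23,   27.94]), np.float64(0.39821614933839555)) [ 463.23 -191.89   40.  ] old [ 426.12 -218.33   40.  ]
spacer [ 519.06 -304.31   28.  ]
[569.89 361.66  15.  ]
[760.9  103.33  15.  ]
[704.23  64.26  15.  ]
[516.98 316.34  15.  ]
front sill edge [514.19 314.3   25.  ] [698.41  62.2   25.  ]
dryer 10.260696638806508 162.00801618560754
dryer 6.616527838667238 -159.2497903059576
dryer -62.143641390618946 -156.19476595400275
dryer -59.286596792460564 157.81383938805664
dryer -62.73454004870629 157.87135315543048
dryer -68.02641946964576 -154.3207356412052
housing edge 5.807086578095536 158.2136762485822
housing edge 2.2423162608485114 -158.42616244815397
blower 119.97869671079926 168.27913816878024
blower 63.84037263716517 163.5617986159436
blower 120.66746187979585 -165.5126542899427
blower 71.5099522562264 -166.11436529421707
```

Emit:
send_rows:
  commands:
    - [[-0.01, -0.008, -0.01], 0.1]
    - [[-0.025, -0.018, -0.025], 0.22]
    - [[-0.045, -0.033, -0.04], 0.34]
    - [[-0.065, -0.047, -0.05], 0.46]
    - [[-0.085, -0.062, -0.05], 0.58]
    - [[-0.105, -0.076, -0.05], 0.7]
    - [[-0.125, -0.091, -0.05], 0.82]
    - [[-0.145, -0.106, -0.05], 0.94]
  hand: -0.7
  force: 30

```text
clock: 26.27
eef_pos: [463.5, -110.8, 172.3]
eef_rot: [-3.141, 0.0, 1.274]
wrist_force: [-0.2, 0.8, 0.1]
finger_gap: 77.7
```

```bash
python3 -c "
from h import *
to(465,-192.6,170,.648)
"
```

```text
at [ 463.46 -110.83  172.35] [-3.14  0.    1.27] -> d [-0.08  0.03  0.  ] turn 0.626 F [-0.16  0.79  0.14] gap 77.7 t 26.3
```

Emit:
send_rows:
  commands:
    - [[-0.018, 0.006, 0], 0.12]
    - [[-0.036, 0.012, 0], 0.24]
    - [[-0.054, 0.017, 0], 0.36]
    - [[-0.068, 0.022, 0], 0.48]
    - [[-0.077, 0.025, 0], 0.6]
    - [[-0.077, 0.025, 0], 0.626]
    - [[-0.077, 0.025, 0], 0.626]
    - [[-0.077, 0.025, 0], 0.626]

```text
clock: 26.93
eef_pos: [465.4, -190.5, 172.4]
eef_rot: [-3.141, 0.0, 0.655]
wrist_force: [-0.4, -0.4, -0.4]
finger_gap: 79.9
```

```bash
python3 -c "
from h import *
to(465,-192.6,100,.648)
im,c=shot('wrist','w18.png')
for o in [(0,0),(25,0),(-25,0),(0,25),(0,-25)]: print(proj(c,(465+o[0],-192.6+o[1],40)))
"
```

```text
at [ 465.43 -190.48  172.42] [-3.14  0.    0.66] -> d [-0.    0.    0.07] turn 0.007 F [-0.38 -0.35 -0.39] gap 79.9 t 26.9
[256.54 181.37]
[272.87 160.7 ]
[240.7  201.43]
[235.42 165.52]
[277.19 196.86]
```

View pics/w18.png

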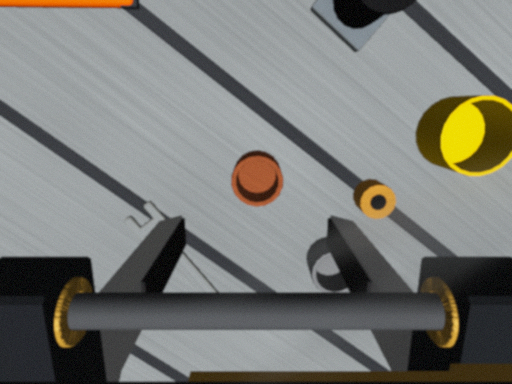

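Emit:
send_rows:
  commands:
    - [[0, 0.001, 0.02], 0.007]
    - [[0, 0.001, 0.05], 0.007]
    - [[0, 0.001, 0.085], 0.007]
    - [[0, 0.001, 0.115], 0.007]
    - [[0, 0.001, 0.14], 0.007]
    - [[0, 0.001, 0.157], 0.007]
    - [[0, 0.001, 0.166], 0.007]
    - [[0, 0.001, 0.168], 0.007]

```text
clock: 27.65
eef_pos: [465.6, -190.8, 3.8]
eef_rot: [-3.139, 0.001, 0.648]
wrist_force: [-0.6, -0.1, 0.1]
finger_gap: 79.9
```

Emit:
send_rows:
  commands:
    - [[0, 0, 0], 0]
    - [[0, 0, 0], 0]
    - [[0, 0, 0], 0]
    - [[0, 0, 0], 0]
    - [[0, 0, 0], 0]
    - [[0, 0, 0], 0]
    - [[0, 0, 0], 0]
    - [[0, 0, 0], 0]
  hand: 1
  force: 30

```text
clock: 28.32
eef_pos: [466.5, -191.5, 5.8]
eef_rot: [3.141, -0.0, 0.647]
wrist_force: [-2.5, 1.0, 6.9]
finger_gap: 49.1
```

Emit:
send_rows:
  commands:
    - [[0, 0, -0.012], 0]
    - [[0, 0, -0.035], 0]
    - [[0, 0, -0.065], 0]
    - [[0, 0, -0.095], 0]
    - [[0.015, -0.011, -0.115], 0]
    - [[0.04, -0.0285, -0.125], 0]
    - [[0.07, -0.05, -0.13], 0]
    - [[0.1, -0.0715, -0.13], 0]

```text
clock: 28.98
eef_pos: [503.5, -73.1, 136.7]
eef_rot: [3.14, -0.002, 0.645]
wrist_force: [-0.2, -0.4, -0.4]
finger_gap: 48.7
```

Emit:
send_rows:
  commands:
    - [[0.03, -0.0215, 0], 0]
    - [[0.063, -0.045, 0], 0]
    - [[0.096, -0.0685, 0], 0]
    - [[0.129, -0.092, 0], 0]
    - [[0.162, -0.116, 0], 0]
    - [[0.195, -0.139, 0], 0]
    - [[0.228, -0.163, 0], 0]
    - [[0.255, -0.182, 0], 0]

```text
clock: 29.65
eef_pos: [596.7, 227.7, 135.0]
eef_rot: [-3.141, 0.0, 0.648]
wrist_force: [0.8, -0.4, -2.4]
finger_gap: 48.9
```

Emit:
send_rows:
  commands:
    - [[0.015, -0.011, 0], 0]
    - [[0.022, -0.016, 0], 0]
    - [[0.025, -0.018, 0], 0]
    - [[0.025, -0.018, 0], 0]
    - [[0.025, -0.018, 0], 0]
    - [[0.025, -0.018, 0], 0]
    - [[0.025, -0.018, 0], 0]
    - [[0.025, -0.018, 0], 0]

```text
clock: 30.32
eef_pos: [605.9, 253.5, 135.4]
eef_rot: [3.142, -0.0, 0.646]
wrist_force: [0.8, -0.9, -1.6]
finger_gap: 49.2
```

```bash
python3 -c "
from h import *
to(605.6,254.5,60,.648)
im,c=shot('wrist','w19.png')
o0=np.array([659.5,226.3]);w=.645;ex=np.array([np.cos(w),np.sin(w)]);ey=np.array([-ex[1],ex[0]])
p=lambda a,b,z: print((a,b,z),proj(c,np.r_[o0+a*ex+b*ey,z]))
p(-58,55,25);p(-25,55,15);p(7,55,100);p(7,160,100);p(7,-50,100);p(-58,-50,25)
"
```

```text
at [605.92 253.55 135.41] [ 3.14 -0.    0.65] -> d [ 0.   -0.    0.08] turn -0.002 F [ 0.75 -0.91 -1.61] gap 49.2 t 30.3
(-58, 55, 25) [253.74 219.07]
(-25, 55, 15) [253.79 181.13]
(7, 55, 100) [253.08 162.13]
(7, 160, 100) [ 90.27 161.93]
(7, -50, 100) [415.76 162.32]
(-58, -50, 25) [369.49 219.19]
```

View pics/w19.png

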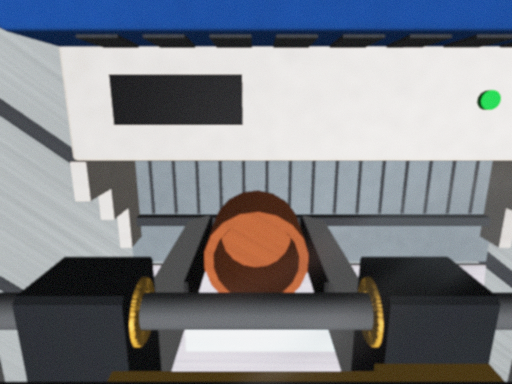

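Emit:
send_rows:
  commands:
    - [[0.0015, 0, 0.012], 0]
    - [[0.0015, 0, 0.03], 0]
    - [[0.0015, 0, 0.05], 0]
    - [[0.0015, 0, 0.07], 0]
    - [[0.0015, 0, 0.085], 0]
    - [[0.0015, 0, 0.097], 0]
    - [[0.0015, 0, 0.104], 0]
    - [[0.0015, 0, 0.106], 0]

```text
clock: 31.03
eef_pos: [606.5, 255.0, 27.6]
eef_rot: [-3.141, 0.002, 0.647]
wrist_force: [0.9, -0.8, -2.3]
finger_gap: 48.8
```

Emit:
send_rows:
  commands:
    - [[0, 0, 0.002], 0]
    - [[0, 0, 0.004], 0]
    - [[0, 0, 0.006], 0]
    - [[0, 0, 0.0075], 0]
    - [[0, 0, 0.0075], 0]
    - [[0, 0, 0.0075], 0]
    - [[0, 0, 0.0075], 0]
    - [[0, 0, 0.0075], 0]

```text
clock: 31.7
eef_pos: [607.1, 255.2, 21.8]
eef_rot: [3.142, -0.0, 0.647]
wrist_force: [-0.1, 0.4, -2.1]
finger_gap: 49.1
```

```bash
python3 -c "
from h import *
to(605.6,254.5,21,.648)
im,c=shot('wrist','w20.png')
im,c=shot('scene','s20.png');crop(im,230,90,370,210,5,'s20c.png')
"
```

```text
at [607.1  255.21  21.83] [ 3.14 -0.    0.65] -> d [-0. -0.  0.] turn -0.001 F [-0.14  0.37 -2.07] gap 49.1 t 31.7
```

View pics/w20.png

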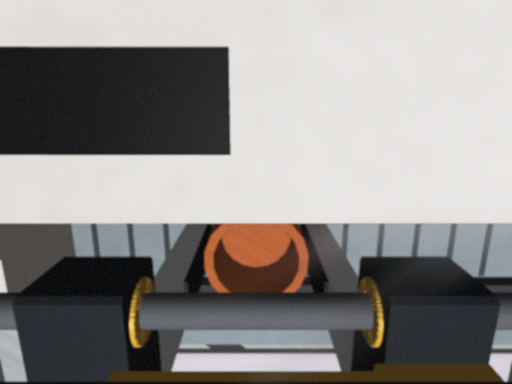

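View pics/s20c.png

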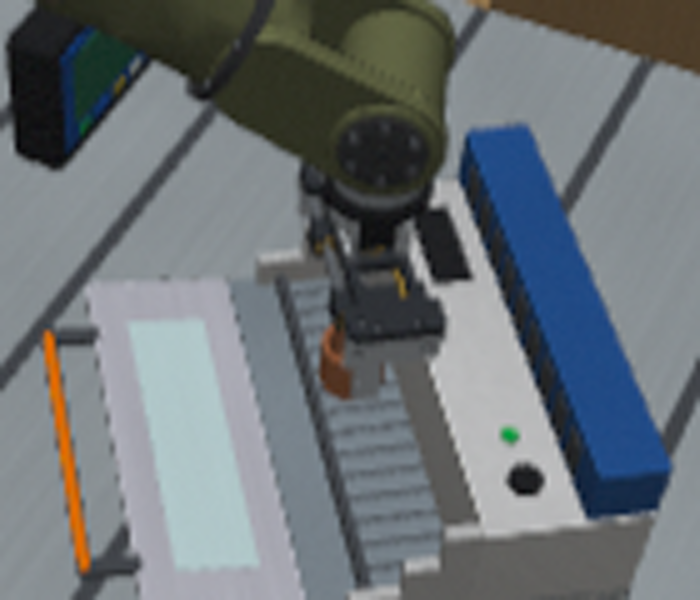

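Emit:
send_rows:
  commands:
    - [[0, 0, 0.0005], 0]
    - [[0, 0, 0.001], 0]
    - [[0, 0, 0.0015], 0]
    - [[0, 0, 0.0015], 0]
    - [[0, 0, 0.0015], 0]
    - [[0, 0, 0.0015], 0]
    - [[0, 0, 0.0015], 0]
    - [[0, 0, 0.0015], 0]

```text
clock: 32.47
eef_pos: [607.1, 255.2, 20.8]
eef_rot: [3.141, -0.0, 0.647]
wrist_force: [-3.5, -1.9, 5.7]
finger_gap: 48.8
```

Emit:
send_rows:
  commands:
    - [[0, 0, 0], 0]
    - [[0, 0, 0], 0]
    - [[0, 0, 0], 0]
    - [[0, 0, 0], 0]
    - [[0, 0, 0], 0]
    - [[0, 0, -0.01], 0]
    - [[0, 0, -0.03], 0]
    - [[0, 0, -0.05], 0]
  hand: -0.4

```text
clock: 33.13
eef_pos: [606.7, 255.1, 70.9]
eef_rot: [-3.141, 0.001, 0.647]
wrist_force: [-0.9, -0.5, 0.7]
finger_gap: 65.6
```

Emit:
send_rows:
  commands:
    - [[0, 0, -0.025], 0]
    - [[0, 0, -0.055], 0]
    - [[0, 0, -0.085], 0]
    - [[0, 0, -0.1], 0]
    - [[0, 0, -0.1], 0]
    - [[0, 0, -0.1], 0]
    - [[0, 0, -0.1], 0]
    - [[0, 0, -0.1], 0]

```text
clock: 33.8
eef_pos: [606.5, 255.0, 168.6]
eef_rot: [-3.141, 0.002, 0.647]
wrist_force: [-0.8, 0.0, 0.1]
finger_gap: 65.6
```

```bash
python3 -c "
from h import *
to(521,-305,150,.648)
im,c=shot('wrist','w21.png')
im,c=shot('top','t21.png');crop(im,280,190,410,285,6,'t21c.png')
"
```

```text
at [606.49 255.02 168.64] [-3.14  0.    0.65] -> d [-0.41  0.4   0.02] turn -0.001 F [-0.85  0.05  0.11] gap 65.6 t 33.8
```

View pics/w21.png

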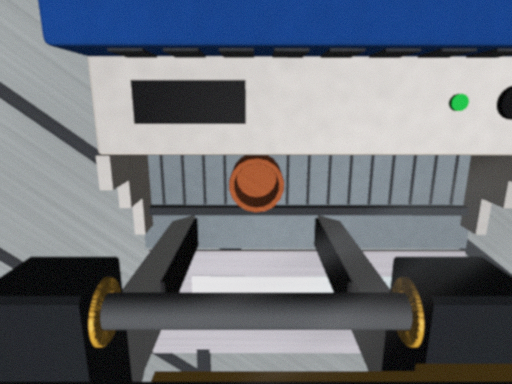

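View pics/t21.png

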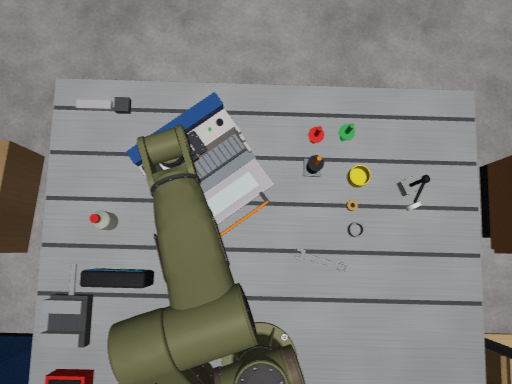

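Emit:
send_rows:
  commands:
    - [[-0.01, 0.01, -0.01], 0]
    - [[-0.03, 0.029, -0.02], 0]
    - [[-0.055, 0.0535, -0.02], 0]
    - [[-0.082, 0.08, -0.02], 0]
    - [[-0.11, 0.107, -0.02], 0]
    - [[-0.138, 0.1345, -0.02], 0]
    - [[-0.166, 0.1615, -0.02], 0]
    - [[-0.194, 0.189, -0.02], 0]

```text
clock: 34.57
eef_pos: [565.1, -15.0, 190.8]
eef_rot: [3.141, -0.0, 0.647]
wrist_force: [0.9, -0.2, -0.0]
finger_gap: 65.7
```

Emit:
send_rows:
  commands:
    - [[-0.028, 0.027, 0], 0]
    - [[-0.056, 0.0545, 0], 0]
    - [[-0.084, 0.082, 0], 0]
    - [[-0.112, 0.109, 0], 0]
    - [[-0.14, 0.1365, 0], 0]
    - [[-0.168, 0.1635, 0], 0]
    - [[-0.195, 0.19, 0.01], 0]
    - [[-0.209, 0.2035, 0.025], 0]

```text
clock: 35.23
eef_pos: [520.6, -305.5, 166.6]
eef_rot: [3.139, -0.0, 0.644]
wrist_force: [0.2, 0.3, -0.2]
finger_gap: 65.3
```

Emit:
send_rows:
  commands:
    - [[-0.003, 0.003, 0.015], 0]
    - [[-0.003, 0.003, 0.02], 0]
    - [[-0.003, 0.003, 0.02], 0]
    - [[-0.003, 0.003, 0.02], 0]
    - [[-0.003, 0.003, 0.02], 0]
    - [[-0.003, 0.003, 0.02], 0]
    - [[-0.003, 0.003, 0.02], 0]
    - [[-0.003, 0.003, 0.02], 0]

```text
clock: 35.9
eef_pos: [521.6, -304.8, 145.7]
eef_rot: [3.141, -0.0, 0.647]
wrist_force: [0.2, -0.2, 0.1]
finger_gap: 65.9
```

```bash
python3 -c "
from h import *
to(521,-305,3,.648)
im,c=shot('wrist','w22.png')
print(proj(c,(521,-305,28)),proj(c,(539,-305,28)))
"
```

```text
at [ 521.59 -304.83  145.68] [ 3.14 -0.    0.65] -> d [-0.   -0.    0.14] turn -0.001 F [ 0.24 -0.22  0.07] gap 65.9 t 35.9
[254.58 183.95] [266.69 168.35]
```

View pics/w22.png

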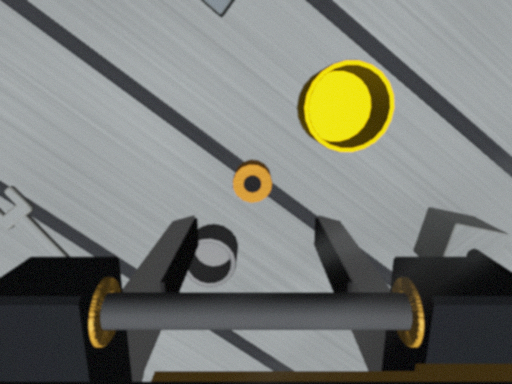

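Emit:
send_rows:
  commands:
    - [[0.0003, -0.0022, 0.02], 0]
    - [[0.0003, -0.0022, 0.045], 0]
    - [[0.0003, -0.0022, 0.07], 0]
    - [[0.0003, -0.0022, 0.095], 0]
    - [[0.0003, -0.0022, 0.115], 0]
    - [[0.0003, -0.0022, 0.13], 0]
    - [[0.0003, -0.0022, 0.139], 0]
    - [[0.0003, -0.0022, 0.142], 0]
  hand: -0.2

```text
clock: 36.62
eef_pos: [519.8, -302.8, 1.8]
eef_rot: [-3.14, 0.001, 0.647]
wrist_force: [-0.3, 0.2, -0.5]
finger_gap: 56.1
```

Emit:
send_rows:
  commands:
    - [[0, 0, 0], 0]
    - [[0, 0, 0], 0]
    - [[0, 0, 0], 0]
    - [[0, 0, 0], 0]
    - [[0, 0, 0], 0]
    - [[0, 0, 0], 0]
    - [[0, 0, 0], 0]
    - [[0, 0, 0], 0]
  hand: 1
  force: 30

```text
clock: 37.28
eef_pos: [520.7, -303.4, 4.2]
eef_rot: [3.14, -0.001, 0.647]
wrist_force: [-0.9, 1.6, 6.1]
finger_gap: 35.6
```

Emit:
send_rows:
  commands:
    - [[0, 0, -0.015], 0]
    - [[0, 0, -0.045], 0]
    - [[0, 0, -0.08], 0]
    - [[0, 0, -0.115], 0]
    - [[0, 0, -0.15], 0]
    - [[0.012, -0.0085, -0.175], 0]
    - [[0.036, -0.025, -0.185], 0]
    - [[0.064, -0.045, -0.185], 0]

```text
clock: 37.95
eef_pos: [544.9, -229.3, 191.6]
eef_rot: [3.137, -0.002, 0.644]
wrist_force: [0.9, -0.1, -0.7]
finger_gap: 35.2
```

Emit:
send_rows:
  commands:
    - [[0.031, -0.0217, 0], 0]
    - [[0.063, -0.0442, 0], 0]
    - [[0.095, -0.0666, 0], 0]
    - [[0.127, -0.089, 0], 0]
    - [[0.159, -0.1115, 0], 0]
    - [[0.191, -0.134, 0], 0]
    - [[0.223, -0.1563, 0], 0]
    - [[0.255, -0.1788, 0], 0]

```text
clock: 38.62
eef_pos: [640.2, 69.6, 188.4]
eef_rot: [3.141, -0.0, 0.647]
wrist_force: [0.1, -0.5, -0.9]
finger_gap: 35.3
```

Emit:
send_rows:
  commands:
    - [[0.031, -0.0217, 0], 0]
    - [[0.055, -0.0386, 0.01], 0]
    - [[0.075, -0.0525, 0.025], 0]
    - [[0.086, -0.0602, 0.045], 0]
    - [[0.086, -0.0602, 0.06], 0]
    - [[0.086, -0.0602, 0.065], 0]
    - [[0.086, -0.0602, 0.065], 0]
    - [[0.086, -0.0602, 0.065], 0]

```text
clock: 39.28
eef_pos: [672.6, 167.1, 124.1]
eef_rot: [3.141, -0.001, 0.646]
wrist_force: [-0.3, -0.1, -0.2]
finger_gap: 35.7
```

```bash
python3 -c "
from h import *
to(672.7,167.3,20,.648)
im,c=shot('wrist','w23.png')
"
```

```text
at [672.58 167.08 124.11] [ 3.14 -0.    0.65] -> d [ 0.  -0.   0.1] turn -0.002 F [-0.34 -0.11 -0.15] gap 35.7 t 39.3
```

View pics/w23.png

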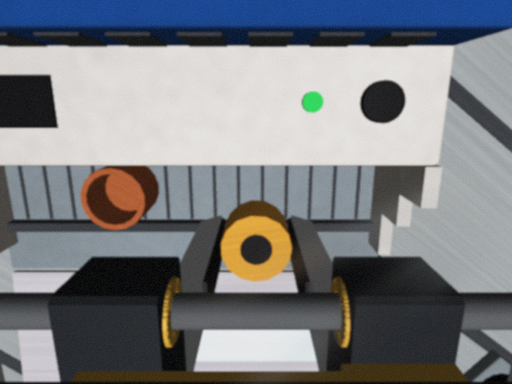

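Emit:
send_rows:
  commands:
    - [[0, 0, 0.012], 0]
    - [[0, 0, 0.03], 0]
    - [[0, 0, 0.05], 0]
    - [[0, 0, 0.07], 0]
    - [[0, 0, 0.085], 0]
    - [[0, 0, 0.095], 0]
    - [[0, 0, 0.101], 0]
    - [[0, 0, 0.102], 0]

```text
clock: 40.0
eef_pos: [672.2, 167.4, 20.4]
eef_rot: [-3.141, 0.001, 0.647]
wrist_force: [-0.2, 0.0, -1.0]
finger_gap: 35.4
```

Emit:
send_rows:
  commands:
    - [[0, 0, 0.001], 0]
    - [[0, 0, 0.002], 0]
    - [[0, 0, 0.003], 0]
    - [[0, 0, 0.003], 0]
    - [[0, 0, 0.003], 0]
    - [[0, 0, 0.003], 0]
    - [[0, 0, 0.003], 0]
    - [[0, 0, 0.003], 0]

```text
clock: 40.67
eef_pos: [672.9, 167.7, 19.2]
eef_rot: [3.141, -0.002, 0.647]
wrist_force: [-1.7, -0.2, 6.2]
finger_gap: 35.1
```

Touching the rack (6 N). Release and rise.

Emit:
send_rows:
  commands:
    - [[0, 0, 0], 0]
    - [[0, 0, 0], 0]
    - [[0, 0, 0], 0]
    - [[0, 0, 0], 0]
    - [[0, 0, 0], 0]
    - [[0, 0, -0.01], 0]
    - [[0, 0, -0.03], 0]
    - [[0, 0, -0.05], 0]
  hand: -0.15

```text
clock: 41.33
eef_pos: [672.0, 167.5, 68.8]
eef_rot: [-3.141, 0.001, 0.647]
wrist_force: [-0.3, -0.0, -0.1]
finger_gap: 53.8
```

Emit:
send_rows:
  commands:
    - [[0, 0, -0.025], 0]
    - [[0, 0, -0.055], 0]
    - [[0, 0, -0.085], 0]
    - [[0, 0, -0.1], 0]
    - [[0, 0, -0.11], 0]
    - [[0, 0, -0.11], 0]
    - [[0, 0, -0.11], 0]
    - [[0, 0, -0.11], 0]

```text
clock: 42.0
eef_pos: [671.8, 167.5, 176.5]
eef_rot: [-3.141, 0.002, 0.647]
wrist_force: [-0.6, -0.3, -0.8]
finger_gap: 54.2
```

```bash
python3 -c "
from h import *
to(460,70,180,2.22)
im,c=shot('wrist','w24.png')
im,c=shot('top','t24.png')
im,c=shot('scene','s24.png')
"
```

```text
at [671.79 167.46 176.46] [-3.14  0.    0.65] -> d [-0.23 -0.05 -0.  ] turn -1.573 F [-0.57 -0.34 -0.82] gap 54.2 t 42.0
```

View pics/w24.png

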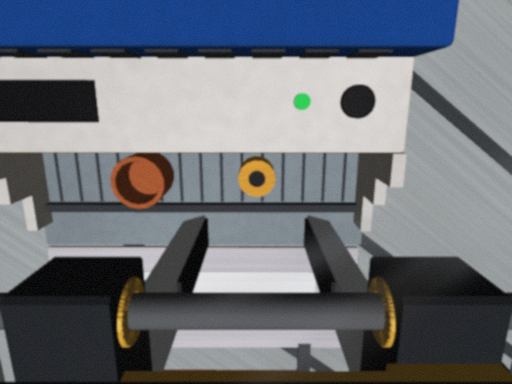

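View pics/t24.png

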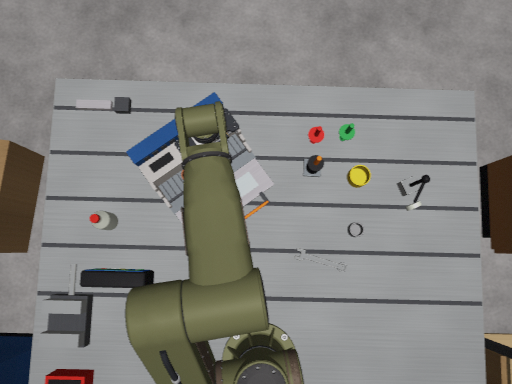

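View pics/s24.png

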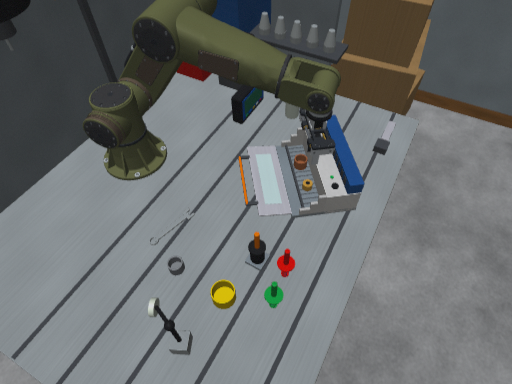

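Emit:
send_rows:
  commands:
    - [[-0.01, -0.002, 0], -0.1]
    - [[-0.03, -0.0066, 0], -0.22]
    - [[-0.055, -0.012, 0], -0.34]
    - [[-0.08, -0.0175, 0], -0.46]
    - [[-0.105, -0.023, 0], -0.58]
    - [[-0.13, -0.0285, 0], -0.7]
    - [[-0.155, -0.034, 0], -0.82]
    - [[-0.18, -0.0394, 0], -0.94]
  hand: 0.4

```text
clock: 42.82
eef_pos: [503.5, 90.1, 177.6]
eef_rot: [-3.141, 0.0, 1.593]
wrist_force: [0.9, -0.3, 0.6]
finger_gap: 28.5
```

```bash
python3 -c "
from h import *
to(460.5,69.7,120,2.22)
"
```

```text
at [503.51  90.07 177.56] [-3.14  0.    1.59] -> d [-0.02 -0.04  0.06] turn -0.627 F [ 0.93 -0.31  0.6 ] gap 28.5 t 42.8
```

Emit:
send_rows:
  commands:
    - [[-0.005, -0.011, 0], -0.12]
    - [[-0.01, -0.022, 0], -0.24]
    - [[-0.015, -0.033, 0.005], -0.36]
    - [[-0.018, -0.041, 0.01], -0.48]
    - [[-0.019, -0.043, 0.02], -0.6]
    - [[-0.019, -0.043, 0.03], -0.627]
    - [[-0.019, -0.043, 0.035], -0.627]
    - [[-0.019, -0.043, 0.035], -0.627]

```text
clock: 43.48
eef_pos: [461.7, 70.8, 142.0]
eef_rot: [-3.14, -0.001, 2.212]
wrist_force: [0.5, -0.1, -0.3]
finger_gap: 28.0
```

```bash
python3 -c "
from h import *
to(460.5,69.7,18.3,2.22)
im,c=shot('wrist','w25.png')
print(proj(c,(460.5,69.7,36.4)))
"
```

```text
at [461.7   70.79 142.03] [-3.14 -0.    2.21] -> d [-0.   -0.    0.12] turn -0.008 F [ 0.53 -0.1  -0.33] gap 28.0 t 43.5
[253.89 185.61]
```

View pics/w25.png

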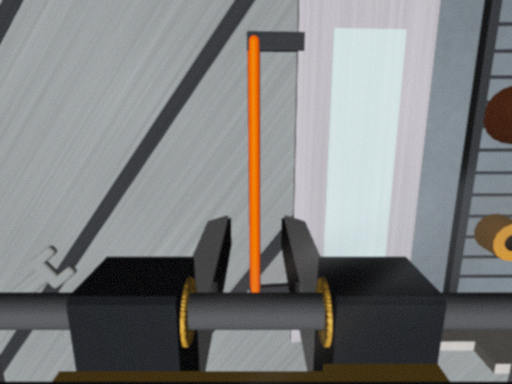

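Emit:
send_rows:
  commands:
    - [[0, -0.001, 0.015], -0.005]
    - [[0, -0.001, 0.035], -0.005]
    - [[0, -0.001, 0.06], -0.005]
    - [[0, -0.001, 0.085], -0.005]
    - [[0, -0.001, 0.105], -0.005]
    - [[0, -0.001, 0.117], -0.005]
    - [[0, -0.001, 0.123], -0.005]
    - [[0, -0.001, 0.123], -0.005]

```text
clock: 44.2
eef_pos: [461.2, 70.2, 19.5]
eef_rot: [-3.14, -0.001, 2.218]
wrist_force: [0.5, 0.7, 0.9]
finger_gap: 28.3
```

Emit:
send_rows:
  commands:
    - [[0, 0, 0], 0]
    - [[0, 0, 0], 0]
    - [[0, 0, 0], 0]
    - [[0, 0, 0], 0]
    - [[0, 0, 0], 0]
    - [[0, 0, 0], 0]
    - [[0, 0, 0], 0]
    - [[0, 0, 0], 0]
  hand: 1
  force: 15

```text
clock: 44.87
eef_pos: [460.7, 69.5, 20.8]
eef_rot: [-3.139, -0.0, 2.219]
wrist_force: [-8.5, -9.5, 10.0]
finger_gap: 9.4
```

```bash
python3 -c "
from h import *
to(460.5,69.7,18.3,2.22)
import numpy as np
ts=np.linspace(2.25,0,41); a=np.pi/4-ts
for i in range(0,40,8):
    print([[[0,float(round(.155*(np.sin(a[i+k])-np.sin(a[i])),4)),float(round(-.155*(np.cos(a[i+k])-np.cos(a[i])),4))],0] for k in range(1,9)], ts[i+8])
"
```

```text
at [460.66  69.46  20.8 ] [-3.14 -0.    2.22] -> d [0. 0. 0.] turn -0.001 F [-8.46 -9.47  9.98] gap 9.4 t 44.9
[[[0, 0.0012, -0.0086], 0], [[0, 0.0028, -0.0172], 0], [[0, 0.0049, -0.0257], 0], [[0, 0.0076, -0.034], 0], [[0, 0.0106, -0.0421], 0], [[0, 0.0141, -0.0501], 0], [[0, 0.0181, -0.0579], 0], [[0, 0.0225, -0.0654], 0]] 1.8
[[[0, 0.0048, -0.0073], 0], [[0, 0.01, -0.0143], 0], [[0, 0.0156, -0.0209], 0], [[0, 0.0216, -0.0273], 0], [[0, 0.0279, -0.0333], 0], [[0, 0.0345, -0.039], 0], [[0, 0.0415, -0.0442], 0], [[0, 0.0487, -0.0491], 0]] 1.35
[[[0, 0.0075, -0.0045], 0], [[0, 0.0152, -0.0085], 0], [[0, 0.0232, -0.0121], 0], [[0, 0.0313, -0.0152], 0], [[0, 0.0396, -0.0179], 0], [[0, 0.048, -0.0201], 0], [[0, 0.0566, -0.0218], 0], [[0, 0.0652, -0.023], 0]] 0.8999999999999999
[[[0, 0.0087, -0.0008], 0], [[0, 0.0174, -0.001], 0], [[0, 0.0261, -0.0008], 0], [[0, 0.0348, -0.0001], 0], [[0, 0.0434, 0.0011], 0], [[0, 0.052, 0.0028], 0], [[0, 0.0604, 0.005], 0], [[0, 0.0687, 0.0076], 0]] 0.44999999999999996
[[[0, 0.0081, 0.0031], 0], [[0, 0.0161, 0.0067], 0], [[0, 0.0239, 0.0106], 0], [[0, 0.0314, 0.0151], 0], [[0, 0.0386, 0.0199], 0], [[0, 0.0456, 0.0252], 0], [[0, 0.0522, 0.0308], 0], [[0, 0.0586, 0.0368], 0]] 0.0
```

Emit:
send_rows:
  commands:
    - [[0, 0.0012, -0.0086], 0]
    - [[0, 0.0028, -0.0172], 0]
    - [[0, 0.0049, -0.0257], 0]
    - [[0, 0.0076, -0.034], 0]
    - [[0, 0.0106, -0.0421], 0]
    - [[0, 0.0141, -0.0501], 0]
    - [[0, 0.0181, -0.0579], 0]
    - [[0, 0.0225, -0.0654], 0]
  force: 20

```text
clock: 45.53
eef_pos: [477.6, 82.3, 86.1]
eef_rot: [-3.136, -0.0, 2.219]
wrist_force: [-14.9, -15.1, 8.6]
finger_gap: 9.4
```

Emit:
send_rows:
  commands:
    - [[0, 0.0048, -0.0073], 0]
    - [[0, 0.01, -0.0143], 0]
    - [[0, 0.0156, -0.0209], 0]
    - [[0, 0.0216, -0.0273], 0]
    - [[0, 0.0279, -0.0333], 0]
    - [[0, 0.0345, -0.039], 0]
    - [[0, 0.0415, -0.0442], 0]
    - [[0, 0.0487, -0.0491], 0]

```text
clock: 46.2
eef_pos: [517.7, 112.2, 137.5]
eef_rot: [-3.14, 0.001, 2.218]
wrist_force: [-16.8, -9.8, 24.2]
finger_gap: 8.7
```

Emit:
send_rows:
  commands:
    - [[0, 0.0075, -0.0045], 0]
    - [[0, 0.0152, -0.0085], 0]
    - [[0, 0.0232, -0.0121], 0]
    - [[0, 0.0313, -0.0152], 0]
    - [[0, 0.0396, -0.0179], 0]
    - [[0, 0.048, -0.0201], 0]
    - [[0, 0.0566, -0.0218], 0]
    - [[0, 0.0652, -0.023], 0]

```text
clock: 46.87
eef_pos: [570.7, 152.4, 159.0]
eef_rot: [3.141, 0.001, 2.218]
wrist_force: [-1.6, -4.1, 3.4]
finger_gap: 9.5
```

```bash
python3 -c "
from h import *
to(460.5,69.7,18.3,2.22)
im,c=shot('wrist','w26.png')
"
```

```text
at [570.68 152.37 158.96] [3.14 0.   2.22] -> d [ 0.   -0.14  0.14] turn -0.002 F [-1.58 -4.07  3.44] gap 9.5 t 46.9
```

View pics/w26.png

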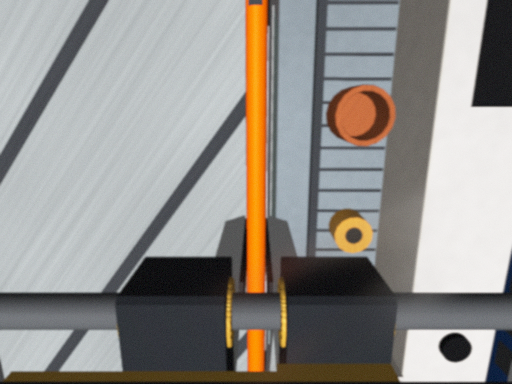

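Emit:
send_rows:
  commands:
    - [[0, 0.0087, -0.0008], 0]
    - [[0, 0.0174, -0.001], 0]
    - [[0, 0.0261, -0.0008], 0]
    - [[0, 0.0348, -0.0001], 0]
    - [[0, 0.0434, 0.0011], 0]
    - [[0, 0.052, 0.0028], 0]
    - [[0, 0.0604, 0.005], 0]
    - [[0, 0.0687, 0.0076], 0]

```text
clock: 47.58
eef_pos: [625.5, 193.9, 150.4]
eef_rot: [3.141, 0.001, 2.218]
wrist_force: [0.1, -3.7, 1.1]
finger_gap: 9.1
```

Emit:
send_rows:
  commands:
    - [[0, 0.0081, 0.0031], 0]
    - [[0, 0.0161, 0.0067], 0]
    - [[0, 0.0239, 0.0106], 0]
    - [[0, 0.0314, 0.0151], 0]
    - [[0, 0.0386, 0.0199], 0]
    - [[0, 0.0456, 0.0252], 0]
    - [[0, 0.052, 0.0308], 0]
    - [[0, 0.055, 0.0335], 0]

```text
clock: 48.25
eef_pos: [669.4, 227.8, 115.5]
eef_rot: [3.142, -0.0, 2.219]
wrist_force: [1.8, -3.5, 0.4]
finger_gap: 9.5
```

```bash
python3 -c "
from h import *
to(460.5,69.7,18.3,2.22)
im,c=shot('scene','s27.png');crop(im,240,90,380,210,5,'s27c.png')
"
```

```text
at [669.44 227.78 115.51] [ 3.14 -0.    2.22] -> d [ 0.   -0.26  0.1 ] turn -0.001 F [ 1.77 -3.48  0.45] gap 9.5 t 48.2
```

View pics/s27c.png

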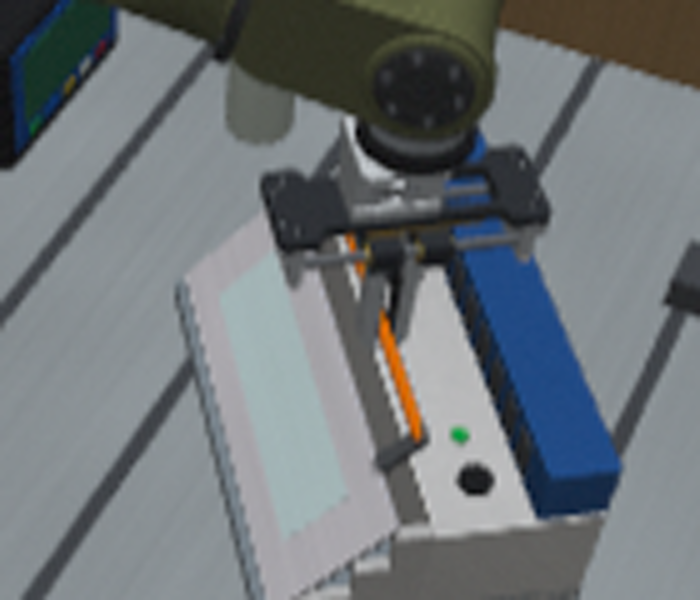

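Emit:
send_rows:
  commands:
    - [[0, 0.001, 0.001], 0]
    - [[0, 0.002, 0.002], 0]
    - [[0, 0.003, 0.003], 0]
    - [[0, 0.003, 0.003], 0]
    - [[0, 0.003, 0.003], 0]
    - [[0, 0.003, 0.003], 0]
    - [[0, 0.003, 0.003], 0]
    - [[0, 0.003, 0.003], 0]

```text
clock: 48.97
eef_pos: [670.8, 228.8, 113.8]
eef_rot: [-3.14, -0.0, 2.219]
wrist_force: [-2.5, -5.1, 2.3]
finger_gap: 9.3
```

Emit:
send_rows:
  commands:
    - [[0, 0.001, 0.001], 0]
    - [[0, 0.002, 0.002], 0]
    - [[0, 0.003, 0.003], 0]
    - [[0, 0.003, 0.003], 0]
    - [[0, 0.003, 0.003], 0]
    - [[0, 0.003, 0.003], 0]
    - [[0, 0.003, 0.003], 0]
    - [[0, 0.003, 0.003], 0]

```text
clock: 49.63
eef_pos: [671.2, 229.0, 113.4]
eef_rot: [-3.134, -0.001, 2.218]
wrist_force: [-33.8, -20.6, 30.7]
finger_gap: 9.2
```

Emit:
send_rows:
  commands:
    - [[0, -0.001, -0.001], 0]
    - [[0, -0.002, -0.002], 0]
    - [[0, -0.002, -0.002], 0]
    - [[0, -0.002, -0.002], 0]
    - [[0, -0.002, -0.002], 0]
    - [[0, -0.002, -0.002], 0]
    - [[0, -0.002, -0.002], 0]
    - [[0, -0.002, -0.002], 0]

```text
clock: 50.3
eef_pos: [670.9, 228.8, 113.7]
eef_rot: [-3.138, -0.001, 2.218]
wrist_force: [-13.3, -11.0, 12.9]
finger_gap: 9.2
```

Emit:
send_rows:
  commands:
    - [[0, 0, 0], 0]
    - [[0, 0, 0], 0]
    - [[0, 0, 0], 0]
    - [[0, 0, 0], 0]
    - [[0, 0, 0], 0]
    - [[0, 0, -0.008], 0]
    - [[0, 0, -0.025], 0]
    - [[0, 0, -0.05], 0]
  hand: 0.45

```text
clock: 50.97
eef_pos: [671.2, 229.5, 161.5]
eef_rot: [-3.138, -0.001, 2.219]
wrist_force: [-0.1, 0.1, 0.4]
finger_gap: 25.6
```

```bash
python3 -c "
from h import *
to(460.5,69.7,18.3,2.22)
im,c=shot('scene','s28.png');crop(im,240,90,380,210,5,'s28c.png')
"
```

```text
at [671.25 229.5  161.51] [-3.14 -0.    2.22] -> d [-0.   -0.26  0.14] turn -0.001 F [-0.13  0.09  0.45] gap 25.6 t 51.0
```

View pics/s28c.png

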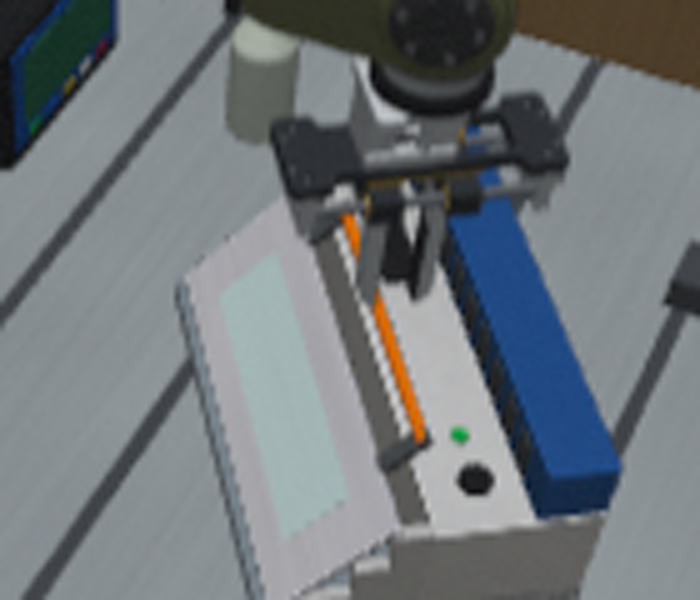

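Raise and move clear, then do a last look from all views.

Emit:
send_rows:
  commands:
    - [[0, 0, -0.02], 0]
    - [[0, 0, -0.05], 0]
    - [[0, 0, -0.08], 0]
    - [[0, 0, -0.11], 0]
    - [[0, -0.02, -0.12], 0]
    - [[0, -0.05, -0.12], 0]
    - [[0, -0.08, -0.12], 0]
    - [[0, -0.11, -0.12], 0]

```text
clock: 51.68
eef_pos: [583.1, 162.7, 282.9]
eef_rot: [3.141, 0.0, 2.219]
wrist_force: [0.4, -0.4, -0.4]
finger_gap: 25.9
```

Emit:
send_rows:
  commands:
    - [[0, -0.03, 0], 0]
    - [[0, -0.07, 0], 0]
    - [[0, -0.11, 0], 0]
    - [[0, -0.14, 0], 0]
    - [[0, -0.15, 0], 0]
    - [[0, -0.15, 0], 0]
    - [[0, -0.15, 0], 0]
    - [[0, -0.15, 0], 0]

```text
clock: 52.35
eef_pos: [465.6, 73.3, 282.6]
eef_rot: [3.141, -0.0, 2.219]
wrist_force: [-0.3, -0.3, 0.0]
finger_gap: 26.1
```

```bash
python3 -c "
from h import *
to(460.5,69.7,18.3,2.22)
im,c=shot('scene','s29.png')
a=im
im,c=shot('top','t29.png'); crop(im,120,85,265,220,4,'t29c.png')
s=cv2.imread('pics/scene0.png');
b=np.hstack([cv2.resize(s[100:320,140:380],None,fx=1.6,fy=1.6),cv2.resize(a[100:320,140:380],None,fx=1.6,fy=1.6)]);cv2.imwrite('pics/cmp.png',b)
"
```

```text
at [465.62  73.3  282.58] [ 3.14 -0.    2.22] -> d [ 0.   -0.01  0.26] turn -0.001 F [-0.33 -0.25  0.03] gap 26.1 t 52.4
```

View pics/cmp.png

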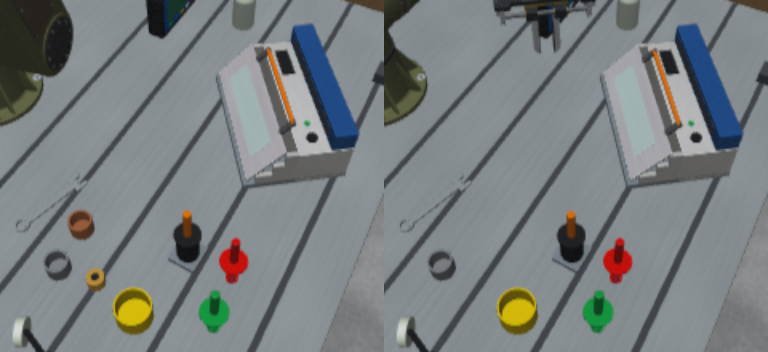

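View pics/t29c.png

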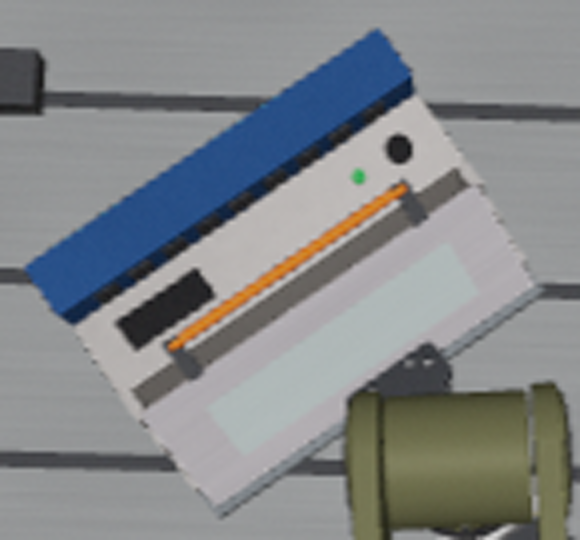

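View pics/t29.png

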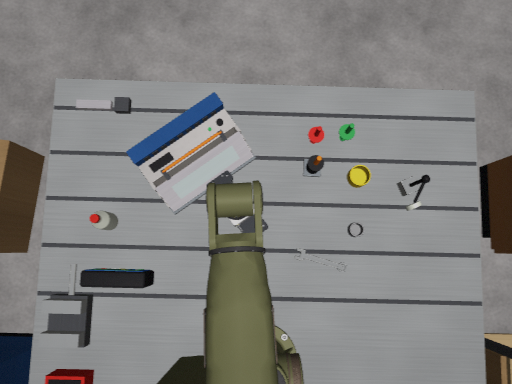

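```bash
python3 -c "
from cell import manip
print(manip.sign_off())"
```

```text
the job is handed in; nothing more can be done
None
```

The job is done and handed in at about 52 s on the robot's clock; no verdict came back.

- **Brush:** I dipped the brush about 26 mm below the pot rim. I then scrubbed the cup down, up and down again and hung the brush back. It stands upright at its old place in the last pictures.
- **Stroke heights:** At the top of the stroke the tip came to about 0.3 mm below the rim by arm height. I felt the bore floor clearly only on the second down-stroke (7 N). On the first, the arm was at the same height but the force was near zero.
- **Cup and spacer:** Only one spacer was visible in any view. The cup had been knocked about 45 mm aside during the run, so I located it again before gripping it. Both stood upright on the rack when seen from above before I shut the door.
- **Door:** I opened it until it met its stop (about 14 N) and later pushed it shut until it met its stop (about 50 N at the fingers, through the handle). It had started slightly ajar and now sits further in than at the start.
- **Left alone:** The dial stand, oil bottle, spanner and the look-alikes appear unmoved in the last pictures.
- **Not checked:** With the door shut, the cup and spacer can't be seen, so I have no view of them after closing.

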